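# Gauge a snap coupler and hold it pressed on a tilted test nipple

## Robot

A 6-joint arm with a two-finger parallel gripper is mounted at the origin on the work surface. World frame = base frame: x ahead of the robot, y to its left, z up, the work surface at z = 0. Lengths are in m, angles in rad, forces in N, time in s.
With the tool pointing down it reaches from about 0.325 to 0.775 m from the base axis. Payload 9.3 kg.
Tool frame: the origin (TCP) lies at the very end of the fingers, on their centre line; the grasp point (between the pads) lies 19 mm behind it; z points along the fingers, y is the direction in which the jaws open and shut (so a half turn about z gives the same grasp; the last joint's range is limited). The gripper opens to 85 mm and grips with 20 to 120 N. Pads are 22 mm wide; open, the fingers measure 114 mm over their backs; the gripper's body (76 mm by 85 mm) begins 54 mm behind the grasp point. The pads swing forward as they close: fully open they stand 13 mm farther back than shut.
Start: joints at [-1.384, 0.259, 0.021, 1.334, 0, 1.418], TCP at [0.183, -0.519, 0.231] pointing down, gripper open.
Joint ranges: [-3.04, 3.04], [-0.91, 1.82], [-1.04, 1.36], [-1.92, 1.95], [-1.52, 1.45], [-3.14, 3.14]. Speed limits (rad/s): [2.22, 2.22, 2.79, 3.14, 3.14, 3.14].

## Interface

Orientations are given as a unit quaternion [x, y, z, w].
In Python, from station import read_state, capture, camera_params, hand_in, find_in, mark_of gives the robot as it stands.
- The arm moves only by the tool step_arm, never from a script. Its argument "plan" is text: rows parted by semicolons, each of 5 numbers parted by spaces: the shift along the tool's x, y, z in cm, then the turn about the tool's z in degrees, then the gripper's target within -1 to 1 (fully open at 1, half-way at 0, shut at -1). In form: dx dy dz roll gripper; .... A call has 1 to 5 rows; each row is the pose to reach, as a shift and turn from the pose commanded when the call began, along the tool's axes at that moment; what a row does not reach only later rows make up. A row lasts 1/12 s, in which the tool goes at most 41.7 mm and 7.16 degrees, less where a joint would pass 70% of its speed; a pose out of reach is approached as far as the arm can. A call with a gripper value outside its range is refused whole. The fingers move at their own pace and stop on an object; the grip force is fixed at half the most. Time passes only in rows, so rows that repeat a pose let the fingers close. It gives the time, the measured TCP pose, the force and the opening at its end, in the units of the state.
- read_state(): the state, without advancing time (a new reading comes with each control period).
- capture(name): name is "scene" or "top"; returns the picture (400x640x3 uint8, red, green, blue); there is no depth.
- camera_params(name): a dict with "fx", "fy", "cx", "cy" (pixels), "R" (3x3) and "t" (3): a world point X has camera coordinates R X + t. Camera axes: x right, y down, z forward; pixel columns grow to the right and rows downward; lengths in m; the calibration is good to about 2 mm. A picture is of the moment at which its call begins. camera_params takes no time and is no camera call.
- hand_in(): hands the job in, once; it reports no verdict.
Trained networks look in the newest picture that a camera, given by its name, has taken for a name from the list of things; names that differ only in an ending like _2 or _b are one class to them, and where a whole thing is asked for, a point or a joint stands for the part that bears it (a point fixed in the world has none). Each returns a list of dicts, best first, with "score" (0 to 1); they miss things now and then, are a little off and sometimes report something else, mostly with a low value. They report only what shows in the picture. A call takes as long as a camera call. They do not tell look-alikes from the thing itself.
- find_in(camera, name): "box" ([left, top, right, bottom] in pixels, round what is visible of it).
- mark_of(camera, name): "position" ([row, column] in pixels: a listed point, or the origin of a listed thing).
The state is a dict: "time_s": time; "q": joint angles; "dq": joint speeds; "tau": joint torques, N m; "tool_pos": TCP position; "orientation": TCP orientation; "wrist_force": force on the tool from outside, world axes, zero at the start; "moment": the same for the moment, N m; "grip_width": finger opening in m.
Only numpy, scipy, OpenCV 4.12 (cv2) and the standard library are available. Lean on these libraries where they do the work, as an engineer would, in place of code of your own. Each camera call takes 0.05 s, during which the arm holds its last target.

## Task

Take the larger of the two snap couplers and check its bore by sliding it right down over the upright gauge post until its rim rests on the post's base. Then lift it off and press it squarely onto the tilted brass nipple until it snaps past the side catches and has pushed the sprung collar down more than half of its travel. Finish like that, with the gripper still on the coupler, holding it pressed against the spring (do not let go), and leave the slimmer coupler standing where it is.

Things in the scene. Friction and masses are not known exactly. Their poses are not given: they have to be found in the camera images.
- coupler: Larger snap coupler, loose, upright, mouth down, about 120 g. Steel bell, 36 mm diameter, 36 mm tall, black square grip on top. Origin: centre of the mouth (bottom rim); z up its axis. Bore from the mouth: funnel of 24 narrowing to 19 mm diameter at 5 mm depth, 19 mm throat to 8 mm depth, then 26 mm chamber to the roof at 31 mm depth.
- coupler_grip (a point): Middle of the larger coupler's square grip, 53 mm above its mouth, on its axis. Grip 26 x 26 mm, 34 mm tall (36 to 70 mm above the mouth), flats facing the coupler's x and y axes. The 5 mm shoulder below the flats can take the push of the fingertips.
- slim_coupler: Slimmer coupler, loose, upright near the other; not to be used. Steel bell 28 mm in diameter, 31 mm tall, black grip 20 x 20 mm above it, 60 mm tall in all; bore only 12 mm, too tight for post and nipple. Origin: centre of its bottom rim, z up.
- gauge: Fixed gauge: steel disc 60 mm in diameter, 8 mm thick, with an upright post of 16 mm diameter in its middle; post top 34 mm above the table, coned to 8 mm diameter over its last 6 mm. Origin: centre of the disc's underside, on the table; z up. With the coupler fully down its mouth is 8 mm above this origin.
- nipple: Fixed brass nipple, square on the sloping 56 x 56 mm grey face of a fixture block (base 110 x 80 x 20 mm). Origin: where it meets the face, 50 mm above the table; z out along the nipple, tilted 0.40 rad (23 degrees) from vertical, leaning roughly towards the robot; y level. 16 mm diameter, tip at z = 38 mm, coned to 8 mm over the last 6 mm.
- nipple_catch (a point): Point on the nipple's axis, z = 30 mm, between two sprung steel ball catches that stick out 3.5 mm from its sides along its +y and -y. The coupler's throat pushes them in (up to about 12 N of axial push, collar included) and they snap out into its chamber once its mouth is below nipple z = 18 mm. Axes as the nipple's.
- collar (a joint): Travel (m) of the sprung collar on the nipple (ring 34 mm outside, 18 inside, 6 thick): 0 at rest, 0.012 fully down towards the face. Top at nipple z = 22 mm at rest; the coupler's mouth pushes it, so mouth at nipple z = 22 mm minus travel (10 mm at the stop). Spring 4 N at rest, plus 700 N/m (12.6 N at the stop): it pushes back up when not held.
Things that resemble listed ones, but are neither listed nor needed, are in the scene too. Leave any purple look-alike of the coupler alone.

How it is judged:
By the outcome, as a careful person would: the job done as asked, in the order asked, and still so for the second after the job is handed in, while the arm keeps its last pose, push and grip.
It also fails if it takes over 43 s, if anything falls off the work surface, if the arm or the gripper's body presses on something with over 40 N, if the wrist force passes 120 N, or if a joint passes its speed limit or range.

## Working session

There is one attempt and no reset: what is moved stays moved. The work goes in short steps, Python scripts to look and compute and a tool call to move; the robot and the scene stay as the last step left them, time stands still between calls to the robot, and variables do not carry over. Pictures are saved under pics/ and viewed, and the job is handed in when it is done.

Besides the shell and the picture viewer there is one more tool, called as a command line: name --argument value ..., lists and objects as JSON in quotes. step_arm: Moves the arm, as the interface text tells. Its arguments: {"type":"object","properties":{"plan":{"type":"string"}},"required":["plan"]}

```bash
mkdir -p pics; ls
python3 - <<'E'
from station import *
import cv2, numpy as np
print(read_state())
for c in ("scene","top"):
    im=capture(c); cv2.imwrite(f"pics/{c}0.png",im[:,:,::-1])
    p=camera_params(c); print(c,p)
    for n in ("coupler","slim_coupler","gauge","nipple"):
        print(n,find_in(c,n)[:4])
    for n in ("coupler","coupler_grip","slim_coupler","gauge","nipple","nipple_catch"):
        print(n,mark_of(c,n)[:4])
E
```

```text
pics
{'time_s': 0.0, 'q': array([-1.38359588e+00,  2.59193909e-01,  2.07548508e-02,  1.33369080e+00,
       -3.37222790e-05,  1.41817981e+00]), 'dq': array([ 0.00078299,  0.00164637,  0.00088493,  0.00059966,  0.00098529,
       -0.00040546]), 'tau': array([ 1.98845722e-03, -5.55642414e+01,  3.44523704e+01,  1.36965414e-02,
       -2.28048693e-04, -7.46494834e-06]), 'tool_pos': array([ 0.18324756, -0.51827698,  0.23066251]), 'orientation': array([ 9.85600025e-01,  1.69092124e-01, -2.83877016e-05, -6.66372964e-04]), 'wrist_force': array([ 0.06296694, -0.01627713, -0.30169529]), 'moment': array([ 0.05070617,  0.00064869, -0.00699038]), 'grip_width': 0.0852769294647655}
scene {'fx': 493.1136627557462, 'fy': 493.1136627557462, 'cx': 317.9210022772754, 'cy': 198.9460925074005, 'R': array([[-0.28031333,  0.95976796, -0.01642871],
       [ 0.54848974,  0.14610127, -0.82329425],
       [-0.78777119, -0.23979133, -0.56737701]]), 't': array([ 0.1378137 , -0.19752609,  1.25523816])}
coupler [{'box': [412.6, 189.9, 437.0, 232.9], 'score': 0.75}, {'box': [449.5, 245.9, 479.5, 294.7], 'score': 0.6
[... 1345 characters left out ...]
 263.4, 242.9, 282.4], 'score': 0.58}]
slim_coupler [{'box': [225.3, 164.6, 245.5, 185.8], 'score': 0.5}]
gauge [{'box': [306.9, 191.7, 334.4, 225.4], 'score': 0.93}]
nipple [{'box': [410.0, 181.8, 431.3, 201.1], 'score': 0.76}]
coupler [{'position': [273.8, 234.6], 'score': 0.89}, {'position': [202.4, 203.3], 'score': 0.66}, {'position': [245.5, 200.5], 'score': 0.63}]
coupler_grip [{'position': [196.6, 191.7], 'score': 0.67}]
slim_coupler [{'position': [180.3, 237.7], 'score': 0.8}, {'position': [244.3, 193.5], 'score': 0.36}]
gauge []
nipple [{'position': [207.2, 317.9], 'score': 0.74}, {'position': [190.0, 417.2], 'score': 0.54}]
nipple_catch [{'position': [190.6, 425.3], 'score': 0.89}]
```

Run:
```python
import cv2
for c,(x,y,w,h) in (("scene",(170,160,350,160)),("top",(150,130,320,170))):
    im=cv2.imread(f"pics/{c}0.png")[y:y+h,x:x+w]
    im=cv2.resize(im,None,fx=2.28,fy=2.28,interpolation=cv2.INTER_CUBIC)
    cv2.imwrite(f"pics/{c}0z.png",im)
```

```text
(no output)
```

View pics/scene0.png

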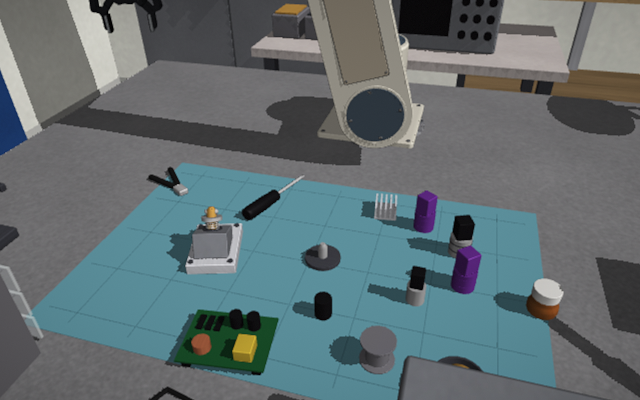

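View pics/top0.png

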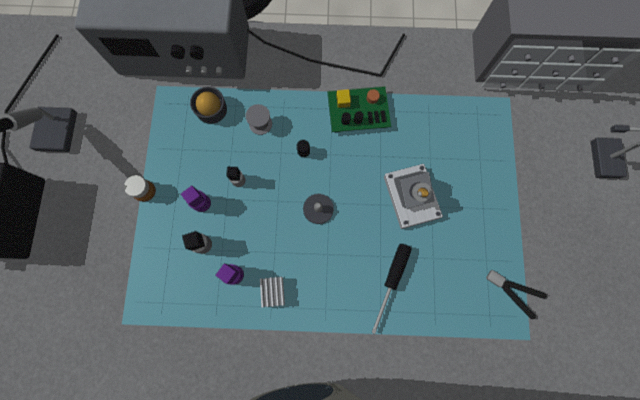

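```bash
sleep 1
```

```text
(no output)
```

View pics/scene0z.png

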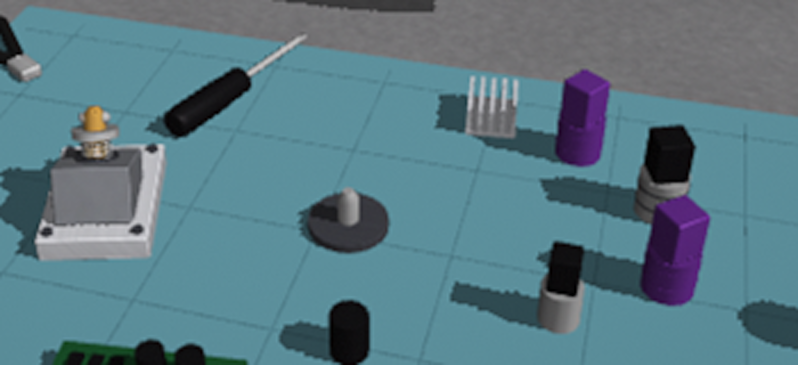

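View pics/top0z.png

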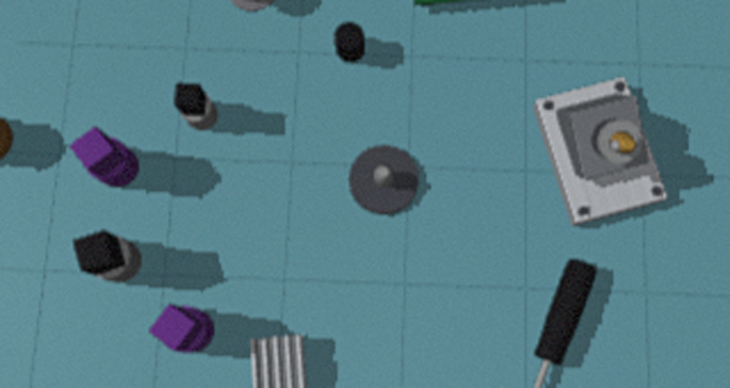

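The true coupler is the black and steel one, with its grip at scene pixel (463,228) and top pixel (195,242). It stands between two purple look-alikes. The slim coupler is at scene (415,285), the gauge at scene (322,256) and the nipple at scene (211,215).

Next I'll triangulate and check the result with model overlays.

```bash
cat > h.py <<'E'
import numpy as np, cv2
from station import *
from scipy.spatial.transform import Rotation as Rn
P={c:camera_params(c) for c in ("scene","top")}
def proj(c,X):
    p=P[c]; C=np.atleast_2d(X)@p["R"].T+p["t"]
    return np.c_[p["fx"]*C[:,0]/C[:,2]+p["cx"],p["fy"]*C[:,1]/C[:,2]+p["cy"]]
def tri(uvs,uvt):
    M=[p["fx"] for p in ()]
    Ms=[]
    for c in("scene","top"):
        p=P[c];K=np.array([[p["fx"],0,p["cx"]],[0,p["fy"],p["cy"]],[0,0,1]])
        Ms.append(K@np.c_[p["R"],p["t"]])
    X=cv2.triangulatePoints(Ms[0],Ms[1],np.array(uvs,float).reshape(2,1),np.array(uvt,float).reshape(2,1))[:,0]
    X=X[:3]/X[3]
    e=[np.linalg.norm(proj(c,X)[0]-u) for c,u in(("scene",uvs),("top",uvt))]
    return X,e
def ray(c,uv,z):
    p=P[c];d=p["R"].T@np.array([(uv[0]-p["cx"])/p["fx"],(uv[1]-p["cy"])/p["fy"],1]);o=-p["R"].T@p["t"]
    return o+d*(z-o[2])/d[2]
def ring(r,z,n=40):
    a=np.linspace(0,2*np.pi,n+1);return np.c_[r*np.cos(a),r*np.sin(a),0*a+z]
def sq(h,z):
    return np.array([[h,h,z],[-h,h,z],[-h,-h,z],[h,-h,z],[h,h,z]])
def coupler(): return [ring(.018,0),ring(.018,.036),sq(.013,.036),sq(.013,.07)]
def gauge(): return [ring(.03,0),ring(.03,.008),ring(.008,.008),ring(.008,.028),ring(.004,.034)]
def nipple(): return [sq(.028,0),ring(.008,0),ring(.008,.032),ring(.004,.038),ring(.017,.016),ring(.017,.022)]
def draw(im,c,parts,Rm,t,s,off,col=(0,0,255)):
    for q in parts:
        uv=(proj(c,q@Rm.T+t)-off)*s
        cv2.polylines(im,[np.round(uv*8).astype(int).reshape(-1,1,2)],False,col,1,cv2.LINE_AA,3)
def crop(img,box,s):
    x,y,w,h=box
    return cv2.resize(img[y:y+h,x:x+w],None,fx=s,fy=s,interpolation=cv2.INTER_CUBIC)
E
python3 - <<'E'
from h import *
print("coup origin",tri((458,253.1),(200.5,245.5)))
print("coup grip",tri((464.3,229.2),(195.5,241)))
print("gauge",tri((324.4,259.4),(317.9,207.2)), ray("scene",(324.4,259.4),0),ray("top",(317.9,207.2),0))
print("nip",tri((210.4,225),(417.2,190)))
print("catch",tri((211.3,210.9),(425.3,190.6)))
print("slim",tri((415,301),(238,182)))
E
```

```text
coup origin (array([ 0.45907023,  0.24009473, -0.00278442]), [np.float64(1.0057455097002446), np.float64(1.5652685393987347)])
coup grip (array([0.4606716 , 0.23945486, 0.04883026]), [np.float64(1.1971269447827624), np.float64(1.938881609488409)])
gauge (array([0.54037342, 0.02395699, 0.00190589]), [np.float64(0.9047964021897891), np.float64(1.387930218103424)]) [0.53801139 0.02484312 0.        ] [0.54146716 0.02135867 0.        ]
nip (array([ 0.56817324, -0.16000641,  0.05759329]), [np.float64(0.8602689504214814), np.float64(1.382424294148471)])
catch (array([ 0.55908501, -0.16274747,  0.08041954]), [np.float64(1.059429480167133), np.float64(1.7440450046856164)])
slim (array([ 0.58804463,  0.18226777, -0.00454136]), [np.float64(0.10851665058467454), np.float64(0.14722052596999163)])
```

```bash
cat > ov.py <<'E'
from h import *
import sys
def overlay(cx,cy,cyaw,gx,gy,nx,ny,nyaw,tag,nz=.05,src="0"):
    for c,boxes in (("scene",[(435,200,55,65),(295,230,60,50),(175,195,75,85)]),("top",[(175,220,50,45),(295,185,50,50),(375,155,75,80)])):
        img=cv2.imread(f"pics/{c}{src}.png"); tiles=[]
        for k,b in enumerate(boxes):
            s=400/max(b[2:]) if 0 else 260/b[2]
            s=min(s,290/b[3]); im=crop(img,b,s); off=np.array(b[:2])-0.5+0.5/s*0
            if k==0: draw(im,c,coupler(),Rn.from_euler("z",cyaw).as_matrix(),[cx,cy,0],s,off)
            if k==1: draw(im,c,gauge(),np.eye(3),[gx,gy,0],s,off)
            if k==2:
                Rm=(Rn.from_euler("z",nyaw)*Rn.from_euler("y",.4)).as_matrix()
                draw(im,c,nipple(),Rm,[nx,ny,nz],s,off)
            t=np.zeros((295,262,3),np.uint8); t[:im.shape[0],:im.shape[1]]=im[:295,:262]; tiles.append(t)
        cv2.imwrite(f"pics/ov_{c}_{tag}.png",np.hstack(tiles))
E
python3 - <<'E'
from ov import *
co=np.array([(535,97),(622,77),(668,195),(577,224)])/2.28+[150,130]
W=[ray("top",u,.02) for u in co]; print(np.round(W,4))
for i in range(4):
    d=W[(i+1)%4]-W[i]; print(np.linalg.norm(d),np.arctan2(d[1],d[0]))
ny=np.mean(W,0);print(ny)
overlay(.46,.24,.4,.54,.023,.565,-.16,np.pi+.25,"a")
E
```

```text
[[ 0.6105 -0.1054  0.02  ]
 [ 0.6312 -0.1797  0.02  ]
 [ 0.5297 -0.2152  0.02  ]
 [ 0.5026 -0.1396  0.02  ]]
0.07710609841698805 -1.2996334114930599
0.10747193342608417 -2.8055191375403528
0.08024423366953634 1.9150618052789092
0.11317882956149289 0.30693121577395605
[ 0.56851401 -0.15997569  0.02      ]
```

View pics/ov_scene_a.png

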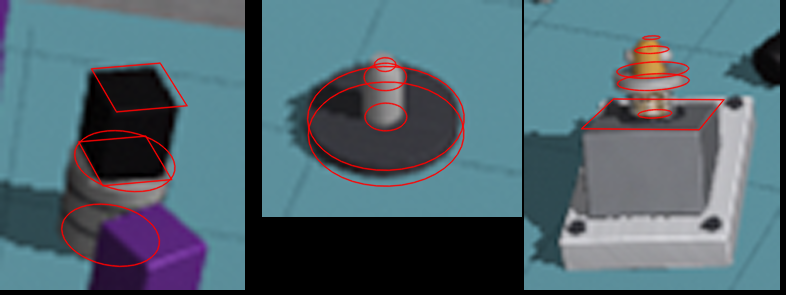

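View pics/ov_top_a.png

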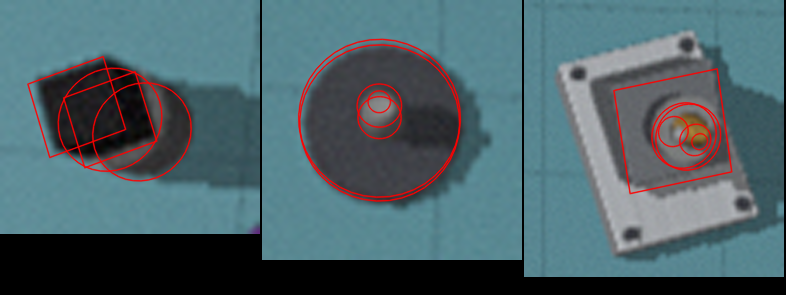

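```bash
cat >> ov.py <<'E'
def zoom(c,src,box,items,tag,w=780):
    img=cv2.imread(f"pics/{c}{src}.png"); s=min(w/box[2],590/box[3]); a=crop(img,box,s); im=a.copy(); off=np.array(box[:2])-0.5
    for parts,Rm,t in items: draw(im,c,parts,Rm,np.array(t),s,off)
    cv2.imwrite(f"pics/{tag}.png",im)
def nR(yaw,tilt=.4): return (Rn.from_euler("z",yaw)*Rn.from_euler("y",tilt)).as_matrix()
E
python3 - <<'E'
from ov import *
it=[(nipple(),nR(np.pi+.3),(.565,-.16,.05))]
zoom("scene","0",(185,200,60,45),it,"nzs"); zoom("top","0",(380,160,66,50),it,"nzt")
E
```

```text
(no output)
```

View pics/nzs.png

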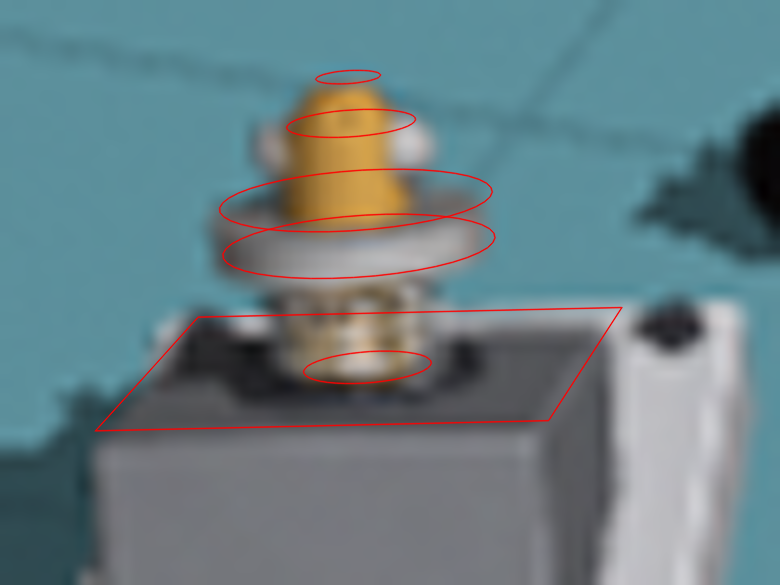

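View pics/nzt.png

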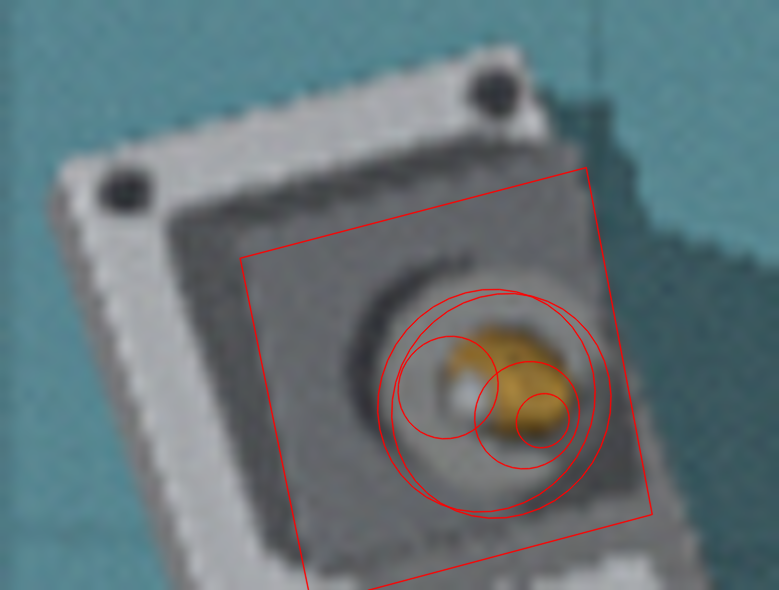

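Run:
```python
from ov import *
it=[(nipple(),nR(np.pi+.3),(.5685,-.16,.05))]
zoom("scene","0",(185,200,60,45),it,"nzs2",500); zoom("top","0",(380,160,66,50),it,"nzt2",500)
I=np.eye(3)
g=[(gauge(),I,(.5385,.0228,0))]
zoom("scene","0",(300,235,50,40),g,"gzs",500); zoom("top","0",(295,185,50,42),g,"gzt",500)
c=[(coupler(),Rn.from_euler("z",.3).as_matrix(),(.4575,.238,0))]
zoom("scene","0",(435,205,55,65),c,"czs",400); zoom("top","0",(175,222,50,42),c,"czt",400)
def st(a,b,o):
    a,b=[cv2.imread(f"pics/{q}.png") for q in (a,b)]
    h=max(a.shape[0],b.shape[0]);f=lambda i:np.vstack([i,np.zeros((h-i.shape[0],i.shape[1],3),np.uint8)])
    im=np.hstack([f(a),f(b)]); s=min(1,800/im.shape[1]); cv2.imwrite(f"pics/{o}.png",cv2.resize(im,None,fx=s,fy=s,interpolation=cv2.INTER_AREA))
st("nzs2","nzt2","n2");st("gzs","gzt","g2");st("czs","czt","c2")
```

```text
(no output)
```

View pics/n2.png

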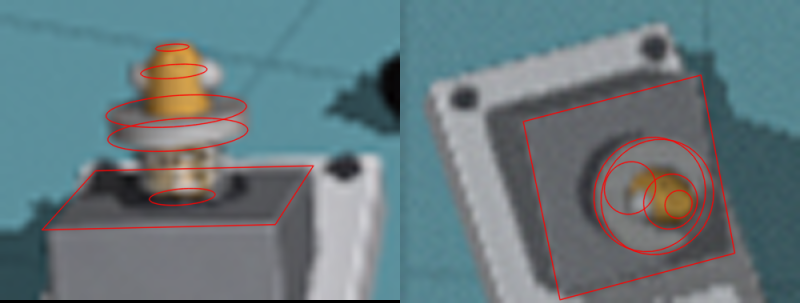

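View pics/g2.png

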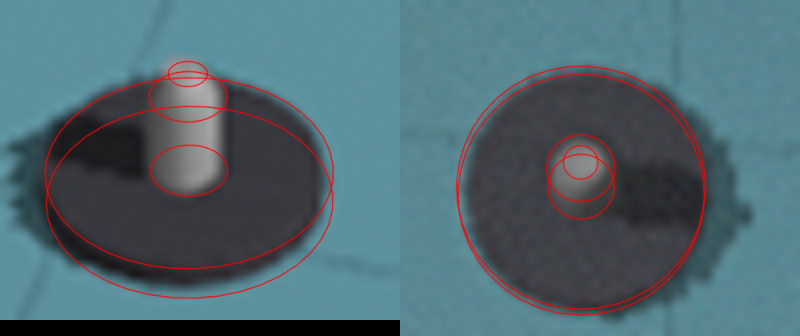

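View pics/c2.png

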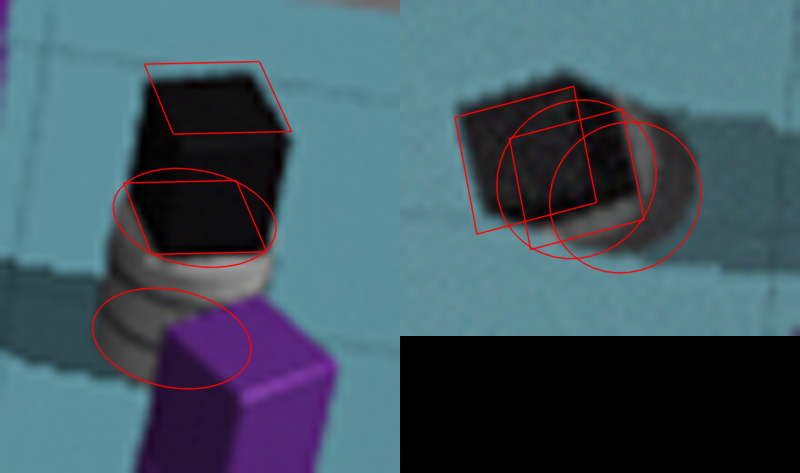

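```bash
cat > fit.py <<'E'
from ov import *
from scipy.optimize import minimize
def soft(c,X,box,s=6):
    uv=(proj(c,X)-np.array(box[:2])+.5)*s
    m=np.zeros((box[3]*s,box[2]*s),np.uint8); cv2.fillConvexPoly(m,cv2.convexHull(np.round(uv*16).astype(np.int32)),255,cv2.LINE_8,4)
    return cv2.GaussianBlur(cv2.resize(m,(box[2],box[3]),interpolation=cv2.INTER_AREA).astype(np.float32)/255,(0,0),.6)
def gridfit(cost,x0,d,n=5):
    x0=np.array(x0,float);d=np.array(d,float)
    return minimize(cost,x0,method="Nelder-Mead",options=dict(initial_simplex=np.vstack([x0]+[x0+np.eye(len(d))[i]*d[i] for i in range(len(d))]),xatol=1e-5,fatol=1e-4,maxiter=600))
E
python3 - <<'E'
from fit import *
B={"scene":(440,205,45,65),"top":(172,225,35,35)}
T={}
for c,b in B.items():
    im=cv2.imread(f"pics/{c}0.png").astype(np.float32)[b[1]:b[1]+b[3],b[0]:b[0]+b[2]]
    v=im.max(2); T[c]=np.clip((90-v)/60,0,1)
    if c=="scene": T[c][:, :]*= 1; T[c][40:]=0
    cv2.imwrite(f"pics/T{c}.png",np.uint8(255*cv2.resize(T[c],None,fx=8,fy=8,interpolation=0)))
def mk(cams):
    def cost(p):
        X=np.vstack([sq(.013,.036),sq(.013,.07)])@Rn.from_euler("z",p[2]).as_matrix().T+[p[0],p[1],0]
        return sum(((soft(c,X,B[c])-T[c])**2).sum() for c in cams)
    return cost
for cams in (["scene"],["top"],["scene","top"]):
    best=min((gridfit(mk(cams),(.46,.239,y),(.004,.004,.1)) for y in (0,.3,.6,.9,1.2)),key=lambda r:r.fun)
    print(cams,best.x,best.fun)
E
```

```text
['scene'] [0.46090985 0.23816073 0.18755285] 44.23212432861328
['top'] [0.46061507 0.23761783 0.3187718 ] 36.59116744995117
['scene', 'top'] [0.46079045 0.23805113 0.2063982 ] 84.01891326904297
```

```bash
python3 -c "
import cv2,numpy as np
a=cv2.imread('pics/Tscene.png');b=cv2.imread('pics/Ttop.png');h=max(a.shape[0],b.shape[0])
cv2.imwrite('pics/T.png',np.hstack([np.pad(i,((0,h-i.shape[0]),(0,20),(0,0))) for i in(a,b)]))"
```

```text
(no output)
```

View pics/T.png

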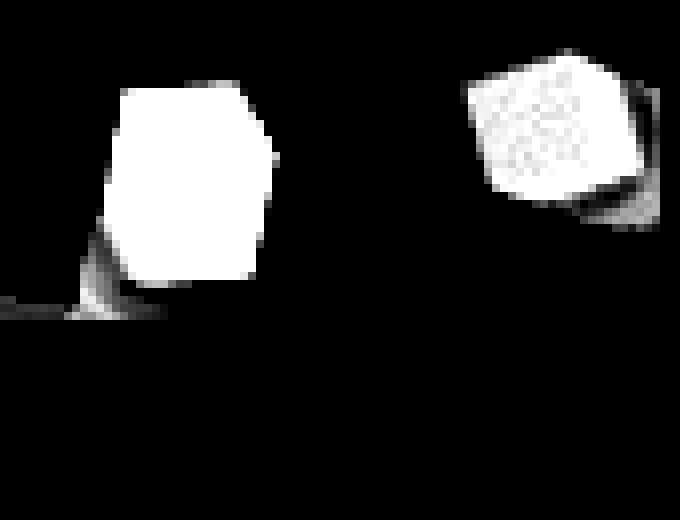

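Run:
```python
from fit import *
B={"scene":(440,205,45,65),"top":(172,225,35,35)}
G={"scene":(300,235,50,40),"top":(295,185,50,42)}
T={};TG={}
for c in B:
    I=cv2.imread(f"pics/{c}0.png").astype(np.float32)
    b=B[c];v=I[b[1]:b[1]+b[3],b[0]:b[0]+b[2]].max(2); T[c]=np.clip((60-v)/20,0,1); T[c]=cv2.morphologyEx(T[c],cv2.MORPH_OPEN,np.ones((3,3)))
    if c=="scene": T[c][36:]=0
    b=G[c];p=I[b[1]:b[1]+b[3],b[0]:b[0]+b[2]]; sat=p[:,:,0]-p[:,:,2]; TG[c]=np.clip((25-sat)/12,0,1)
    cv2.imwrite(f"pics/G{c}.png",np.uint8(255*cv2.resize(TG[c],None,fx=8,fy=8,interpolation=0)))
def mk(cams):
    def cost(p):
        X=np.vstack([sq(.013,.036),sq(.013,.07)])@Rn.from_euler("z",p[2]).as_matrix().T+[p[0],p[1],0]
        return sum(((soft(c,X,B[c])-T[c])**2).sum() for c in cams)
    return cost
def mg(cams):
    def cost(p):
        t=[p[0],p[1],0]
        return sum(((np.maximum(soft(c,np.vstack([ring(.03,0),ring(.03,.008)])+t,G[c]),soft(c,np.vstack([ring(.008,.008),ring(.008,.028),ring(.004,.034)])+t,G[c]))-TG[c])**2).sum() for c in cams)
    return cost
for cams in (["scene"],["top"],["scene","top"]):
    best=min((gridfit(mk(cams),(.46,.239,y),(.004,.004,.1)) for y in (0,.3,.6,.9,1.2)),key=lambda r:r.fun)
    r=gridfit(mg(cams),(.539,.0228),(.003,.003))
    print(cams,best.x,best.fun,r.x,r.fun)
a,b=cv2.imread('pics/Gscene.png'),cv2.imread('pics/Gtop.png');h=max(a.shape[0],b.shape[0])
cv2.imwrite('pics/G.png',np.hstack([np.pad(i,((0,h-i.shape[0]),(0,0),(0,0))) for i in(a,b)]))
```

```text
['scene'] [0.46103415 0.23831964 0.170195  ] 37.57754898071289 [0.53694558 0.02037817] 44.34304428100586
['top'] [0.46067208 0.23804083 1.84494179] 43.57710647583008 [0.53814648 0.02083996] 30.931528091430664
['scene', 'top'] [0.46105939 0.23828638 0.17768223] 81.92005920410156 [0.53779442 0.02075326] 79.10624694824219
```

View pics/G.png

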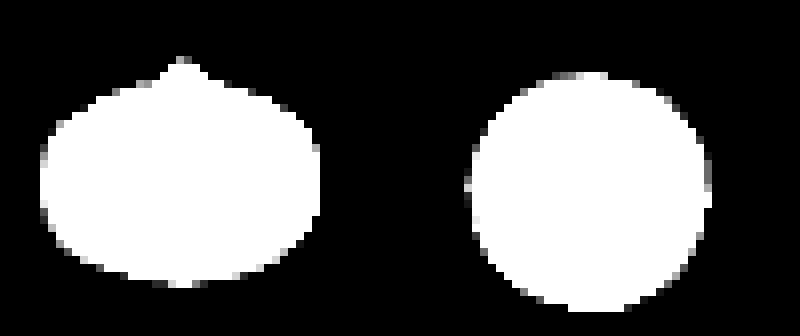

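Run:
```python
from fit import *
A=tri((460.5,284.1),(203.3,202.4));Bp=tri((422.2,225.1),(234.6,273.8));print(A,Bp)
c=np.array([.461,.238])
for n,p in(("A",A[0][:2]),("B",Bp[0][:2]),("slim",np.array([.588,.182]))):
    d=p-c;print(n,np.linalg.norm(d),np.arctan2(d[1],d[0]))
    for y in(.2,.2+np.pi/2): print("   jaw yaw",y,"along",d@[np.cos(y),np.sin(y)],"across",d@[-np.sin(y),np.cos(y)])
# nipple orange mask fit
B={"scene":(195,200,35,40),"top":(400,175,40,30)};T={}
for k,b in B.items():
    I=cv2.imread(f"pics/{k}0.png").astype(np.float32)[b[1]:b[1]+b[3],b[0]:b[0]+b[2]]
    T[k]=np.clip(((I[:,:,2]-I[:,:,0])-15)/30,0,1); ys,xs=np.nonzero(T[k]>.5);print(k,xs.min()+b[0],xs.max()+b[0],ys.min()+b[1],ys.max()+b[1])
# visible orange: nipple from collar top to tip (approx)
X0=np.vstack([ring(.008,.022),ring(.008,.032),ring(.004,.038)])
def cost(p,cams=("scene","top")):
    R=nR(np.pi+.3); return sum(((soft(k,X0@R.T+[p[0],p[1],.05],B[k])-T[k])**2).sum() for k in cams)
for cams in(("scene",),("top",),("scene","top")):
    r=gridfit(lambda p:cost(p,cams),(.5685,-.161),(.003,.003));print(cams,r.x,r.fun)
```

```text
(array([0.54185559, 0.24545085, 0.00352818]), [np.float64(0.31334049704578343), np.float64(0.44130063412334436)]) (array([0.40771147, 0.17162362, 0.00479647]), [np.float64(0.04472621375585048), np.float64(0.0768477001125226)])
A 0.08119815873296929 0.09189052677357441
   jaw yaw 0.2 along 0.08072411254746803 across -0.008761200548337667
   jaw yaw 1.7707963267948965 along -0.008761200548337657 across -0.08072411254746803
B 0.08512045273607939 -2.2472565989625592
   jaw yaw 0.2 along -0.0654132560045337 across -0.054466479718084056
   jaw yaw 1.7707963267948965 along -0.05446647971808406 across 0.06541325600453368
slim 0.13879841497654066 -0.41529822234890335
   jaw yaw 0.2 along 0.1133429728613142 across -0.08011473337008229
   jaw yaw 1.7707963267948965 along -0.08011473337008228 across -0.11334297286131421
scene 207 216 207 229
top 418 428 188 196
('scene',) [ 0.56890948 -0.15914131] 30.39773941040039
('top',) [ 0.56956778 -0.1596147 ] 15.523942947387695
('scene', 'top') [ 0.56918397 -0.15926961] 46.80132293701172
```

```bash
cat > go.py <<'E'
from h import *
import sys
def go(x,y,z,yaw=None,show=True):
    s=read_state();R=Rn.from_quat(s["orientation"]).as_matrix()
    d=R.T@(np.array([x,y,z])-s["tool_pos"])*100
    cur=np.arctan2(R[1,0],R[0,0]); r=0 if yaw is None else -np.degrees((yaw-cur+np.pi)%(2*np.pi)-np.pi)
    tilt=np.degrees(np.arccos(-R[2,2]))
    print("t %.2f pos %s yaw %.3f tilt %.2f w %.4f F %s -> shift cm %s roll %.1f"%(s["time_s"],np.round(s["tool_pos"],4),cur,tilt,s["grip_width"],np.round(s["wrist_force"],1),np.round(d,2),r))
if __name__=="__main__": go(*map(float,sys.argv[1:]))
E
python3 go.py .461 .238 .16 .2
```

```text
t 1.10 pos [ 0.1833 -0.5186  0.2313] yaw 0.340 tilt 0.00 w 0.0852 F [-0.4 -0.2  0.6] -> shift cm [ 51.4  -62.07   7.13] roll 8.0
```

step_arm --plan "51.4 -62.1 2 8 1; 51.4 -62.1 2 8 1; 51.4 -62.1 2 8 1; 51.4 -62.1 2 8 1; 51.4 -62.1 2 8 1"

```text
time_s: 1.52
tool_pos: [0.2551, -0.3212, 0.226]
orientation: [0.995, 0.1, 0.0, 0.0]
wrist_force: [0.6, 0.7, 0.2]
grip_width: 0.0855
```

```bash
python3 go.py .461 .238 .16 .2
```

```text
t 1.52 pos [ 0.2551 -0.3212  0.226 ] yaw 0.199 tilt 0.01 w 0.0855 F [0.6 0.7 0.2] -> shift cm [ 31.25 -50.74   6.6 ] roll -0.0
```

step_arm --plan "31.2 -50.7 3 0 1; 31.2 -50.7 3 0 1; 31.2 -50.7 3 0 1; 31.2 -50.7 3 0 1; 31.2 -50.7 3 0 1"

```text
time_s: 1.93
tool_pos: [0.3267, -0.1258, 0.2159]
orientation: [0.995, 0.1, 0.0, 0.0]
wrist_force: [1.4, -1.0, -0.0]
grip_width: 0.0854
```

```bash
python3 go.py .461 .238 .16 .2
```

```text
t 1.93 pos [ 0.3267 -0.1258  0.2159] yaw 0.199 tilt 0.07 w 0.0854 F [ 1.4 -1.  -0. ] -> shift cm [ 20.37 -33.01   5.58] roll -0.0
```

step_arm --plan "20.4 -33 4.5 0 1; 20.4 -33 4.5 0 1; 20.4 -33 4.5 0 1; 20.4 -33 4.5 0 1; 20.4 -33 4.5 0 1"

```text
time_s: 2.35
tool_pos: [0.3985, 0.0688, 0.1918]
orientation: [0.995, 0.1, 0.001, 0.0]
wrist_force: [0.6, -0.8, 0.9]
grip_width: 0.0854
```

```bash
python3 go.py .461 .238 .16 .2
```

```text
t 2.35 pos [0.3985 0.0688 0.1918] yaw 0.200 tilt 0.07 w 0.0854 F [ 0.6 -0.8  0.9] -> shift cm [  9.49 -15.34   3.18] roll 0.0
```

step_arm --plan "9.5 -15.3 3 0 1; 9.5 -15.3 3 0 1; 9.5 -15.3 3 0 1; 9.5 -15.3 3 0 1; 9.5 -15.3 4 0 1"

```text
time_s: 2.77
tool_pos: [0.4697, 0.2105, 0.1519]
orientation: [0.992, 0.123, -0.0, -0.012]
wrist_force: [-0.8, -0.6, -0.1]
grip_width: 0.0854
```

```bash
python3 - <<'E'
from ov import *
for c in P: cv2.imwrite(f"pics/{c}1.png",capture(c)[:,:,::-1])
zoom("scene","1",(390,140,110,110),[],"z1s",400); zoom("top","1",(140,200,110,80),[],"z1t",400)
a,b=cv2.imread('pics/z1s.png'),cv2.imread('pics/z1t.png')
h=400;cv2.imwrite('pics/z1.png',np.hstack([np.pad(i,((0,h-i.shape[0]),(0,0),(0,0))) for i in(a,b)]))
E
python3 go.py .461 .238 .04 .2
```

```text
t 2.87 pos [0.468  0.2087 0.1496] yaw 0.243 tilt 1.31 w 0.0854 F [0.  0.1 0.3] -> shift cm [ 0.07 -2.76 11.02] roll 2.5
```

View pics/z1.png

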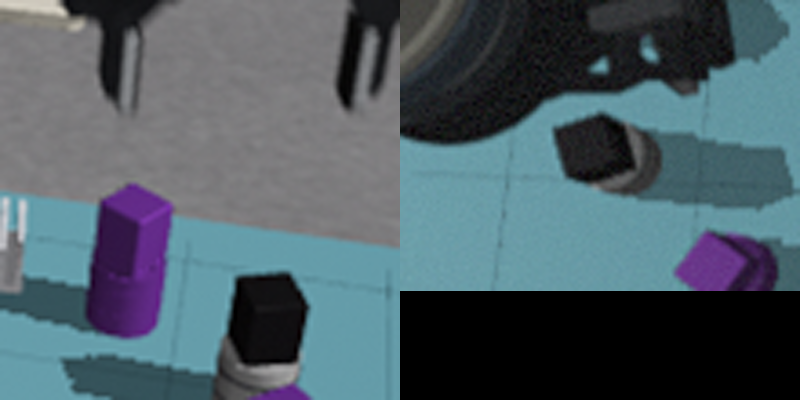

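```bash
python3 -c "
from h import *
s=read_state();print(np.round(s['q'],3),s['time_s']);print(np.round(Rn.from_quat(s['orientation']).as_matrix(),4))"
```

```text
[ 0.242  0.234 -0.225  1.115  0.023  3.141] 2.8667
[[ 0.9705  0.2408 -0.0086]
 [ 0.2409 -0.9703  0.0212]
 [-0.0032 -0.0227 -0.9997]]
```

step_arm --plan "0 0 0 -35 1; 0 0 0 -35 1; 0 0 0 -35 1; 0 0 0 -35 1; 0 0 0 -35 1"

```text
time_s: 3.28
tool_pos: [0.4674, 0.2065, 0.1523]
orientation: [0.91, 0.415, 0.002, -0.011]
wrist_force: [-0.2, 0.1, -0.3]
grip_width: 0.0854
```

```bash
python3 go.py .461 .238 .14 -2.94;python3 -c "
from h import *
s=read_state();print(np.round(s['q'],3),s['time_s']);print(np.round(Rn.from_quat(s['orientation']).as_matrix(),4))"
```

```text
t 3.28 pos [0.4674 0.2065 0.1523] yaw 0.857 tilt 1.26 w 0.0854 F [-0.2  0.1 -0.3] -> shift cm [ 1.95 -2.52  1.3 ] roll -142.5
[ 0.239  0.228 -0.226  1.117  0.022  2.523] 3.2833
[[ 0.6547  0.7558 -0.0055]
 [ 0.7558 -0.6545  0.0213]
 [ 0.0126 -0.0181 -0.9998]]
```

Add to go.py:
```python
s=read_state();open("log.txt","a").write(repr([float(v) for v in list(s["q"])+list(s["tool_pos"])+list(s["orientation"])])+"\n")
print("q",np.round(s["q"],3),"toolz",np.round(Rn.from_quat(s["orientation"]).as_matrix()[:,2],4))
```

```text
(no output)
```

step_arm --plan "1.9 -2.5 0 -36 1; 1.9 -2.5 0 -36 1; 1.9 -2.5 0 -36 1; 1.9 -2.5 0 -36 1; 1.9 -2.5 0 -36 1"

```text
time_s: 3.7
tool_pos: [0.4611, 0.2374, 0.1531]
orientation: [0.738, 0.675, 0.005, -0.01]
wrist_force: [0.0, 0.5, 0.3]
grip_width: 0.0854
```

step_arm --plan "0 0 0 -36 1; 0 0 0 -36 1; 0 0 0 -36 1; 0 0 0 -36 1; 0 0 0 -36 1"

```text
time_s: 4.12
tool_pos: [0.4611, 0.2372, 0.1531]
orientation: [0.495, 0.869, 0.008, -0.008]
wrist_force: [-0.1, -0.6, -0.1]
grip_width: 0.0854
```

step_arm --plan "0 0 0 -36 1; 0 0 0 -36 1; 0 0 0 -36 1; 0 0 0 -36 1; 0 0 0 -36 1"

```text
time_s: 4.53
tool_pos: [0.4612, 0.2372, 0.1531]
orientation: [0.203, 0.979, 0.01, -0.005]
wrist_force: [-0.5, 0.5, 0.4]
grip_width: 0.0856
```

```bash
python3 go.py .461 .238 .12 -2.94
```

```text
t 4.53 pos [0.4612 0.2372 0.1531] yaw 2.732 tilt 1.26 w 0.0856 F [-0.5  0.5  0.4] -> shift cm [0.   0.01 3.31] roll -35.0
q [ 0.3    0.239 -0.209  1.122  0.022  0.71 ] toolz [-0.0053  0.0214 -0.9998]
```

step_arm --plan "0 0 3.5 -35 1; 0 0 3.5 -35 1; 0 0 3.5 -35 1; 0 0 3.5 -35 1; 0 0 3.5 -35 1"

```text
time_s: 4.95
tool_pos: [0.4609, 0.2379, 0.1179]
orientation: [-0.1, 0.995, 0.011, -0.002]
wrist_force: [-0.6, -0.6, -0.1]
grip_width: 0.0859
```

```bash
python3 go.py .461 .238 .04 -2.94
```

```text
t 4.95 pos [0.4609 0.2379 0.1179] yaw -2.940 tilt 1.26 w 0.0859 F [-0.6 -0.6 -0.1] -> shift cm [-0.02 -0.17  7.79] roll -0.0
q [ 0.302  0.264 -0.27   1.036  0.022  0.101] toolz [-0.0057  0.0213 -0.9998]
```

step_arm --plan "0 -0.1 3 0 1; 0 -0.2 5.5 0 1; 0 -0.2 7.8 0 1; 0 -0.2 7.8 0 1"

```text
time_s: 5.28
tool_pos: [0.4588, 0.2371, 0.0365]
orientation: [-0.097, 0.995, 0.01, -0.005]
wrist_force: [-1.1, 0.7, -0.2]
grip_width: 0.0854
```

```bash
python3 go.py .461 .238 .04 -2.94
python3 - <<'E'
from ov import *
for c in P: cv2.imwrite(f"pics/{c}2.png",capture(c)[:,:,::-1])
zoom("scene","2",(390,140,110,120),[],"z2s",400); zoom("top","2",(140,200,110,80),[],"z2t",400)
a,b=cv2.imread('pics/z2s.png'),cv2.imread('pics/z2t.png')
h=440;cv2.imwrite('pics/z2.png',np.hstack([np.pad(i,((0,h-i.shape[0]),(0,0),(0,0))) for i in(a,b)]))
E
```

```text
t 5.28 pos [0.4588 0.2371 0.0365] yaw -2.947 tilt 1.29 w 0.0854 F [-1.1  0.7 -0.2] -> shift cm [-0.23  0.06 -0.35] roll -0.4
q [ 0.302  0.341 -0.395  0.839  0.022  0.107] toolz [-0.0112  0.0196 -0.9997]
```

View pics/z2.png

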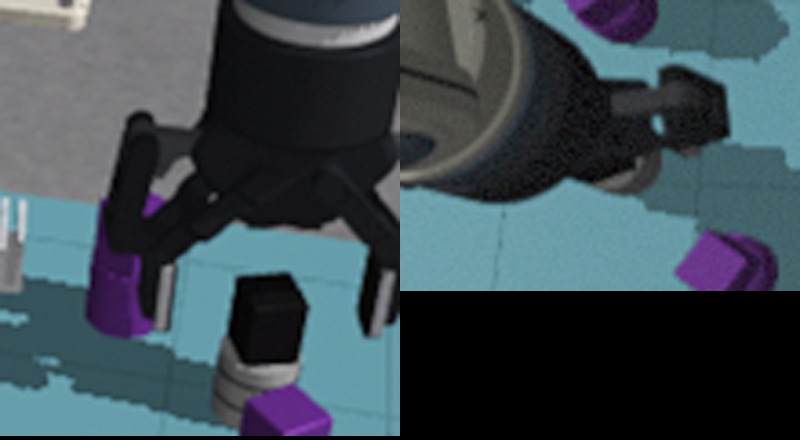

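Both fingers straddle the coupler's grip, with the left pad at about zoom (165,290) and the right at (380,290). I'm closing.

step_arm --plan "0 0 0 0 -1; 0 0 0 0 -1; 0 0 0 0 -1; 0 0 0 0 -1; 0 0 0 0 -1"

```text
time_s: 5.8
tool_pos: [0.4616, 0.2387, 0.04]
orientation: [-0.098, 0.995, 0.011, -0.001]
wrist_force: [0.7, -2.5, 11.7]
grip_width: 0.0259
```

step_arm --plan "0 0 0 0 -1; 0 0 0 0 -1; 0 0 0 0 -1"

```text
time_s: 6.05
tool_pos: [0.4617, 0.2387, 0.0401]
orientation: [-0.098, 0.995, 0.011, -0.001]
wrist_force: [-0.1, -0.3, 7.3]
grip_width: 0.0252
```

```bash
python3 go.py .461 .238 .04 -2.94
```

```text
t 6.05 pos [0.4617 0.2387 0.0401] yaw -2.945 tilt 1.28 w 0.0252 F [-0.1 -0.3  7.3] -> shift cm [ 0.08 -0.05  0.01] roll -0.3
q [ 0.303  0.338 -0.389  0.842  0.022  0.107] toolz [-0.0044  0.0218 -0.9998]
```

step_arm --plan "0 0 -2 0 -1; 0 0 -5 0 -1; 0 0 -8 0 -1; 0 0 -8 0 -1"

```text
time_s: 6.38
tool_pos: [0.464, 0.2376, 0.1245]
orientation: [-0.098, 0.995, 0.012, 0.002]
wrist_force: [1.4, -0.7, -0.8]
grip_width: 0.0251
```

```bash
python3 go.py .5387 .0215 .12
```

```text
t 6.38 pos [0.464  0.2376 0.1245] yaw -2.945 tilt 1.37 w 0.0251 F [ 1.4 -0.7 -0.8] -> shift cm [ -3.11 -22.65  -0.06] roll 0.0
q [ 0.299  0.259 -0.26   1.044  0.022  0.103] toolz [ 0.0014  0.0238 -0.9997]
```

step_arm --plan "-3.3 -22.6 0 0 -1; -3.3 -22.6 0 0 -1; -3.3 -22.6 0 0 -1; -3.3 -22.6 0 0 -1; -3.3 -22.6 0 0 -1"

```text
time_s: 6.8
tool_pos: [0.5316, 0.0389, 0.1145]
orientation: [-0.098, 0.995, 0.011, -0.002]
wrist_force: [1.1, 0.6, -0.8]
grip_width: 0.0252
```

step_arm --plan "0.4 -1.8 0 0 -1; 0.4 -1.8 0 0 -1; 0.4 -1.8 0 0 -1"

```text
time_s: 7.05
tool_pos: [0.5309, 0.0211, 0.1138]
orientation: [-0.097, 0.995, 0.011, -0.002]
wrist_force: [0.4, 0.9, -0.3]
grip_width: 0.0248
```

```bash
python3 go.py .5387 .0215 .12
python3 - <<'E'
from ov import *
for c in P: cv2.imwrite(f"pics/{c}3.png",capture(c)[:,:,::-1])
zoom("scene","3",(270,170,110,120),[(gauge(),np.eye(3),(.538,.021,0))],"z3s",400); zoom("top","3",(260,150,120,90),[(gauge(),np.eye(3),(.538,.021,0))],"z3t",400)
a,b=cv2.imread('pics/z3s.png'),cv2.imread('pics/z3t.png')
h=440;cv2.imwrite('pics/z3.png',np.hstack([np.pad(i,((0,h-i.shape[0]),(0,0),(0,0))) for i in(a,b)]))
E
python3 go.py .5387 .0215 .12
```

```text
t 7.05 pos [0.5309 0.0211 0.1138] yaw -2.948 tilt 1.31 w 0.0248 F [ 0.4  0.9 -0.3] -> shift cm [-0.78 -0.09 -0.63] roll 0.0
q [-0.13   0.294 -0.239  1.047  0.021 -0.324] toolz [-0.0065  0.0219 -0.9997]
t 7.15 pos [0.5307 0.0227 0.114 ] yaw -2.945 tilt 1.31 w 0.0252 F [-0.   0.1 -0.9] -> shift cm [-0.76 -0.26 -0.6 ] roll 0.0
q [-0.127  0.293 -0.239  1.048  0.021 -0.324] toolz [-0.0063  0.0219 -0.9997]
```

View pics/z3.png

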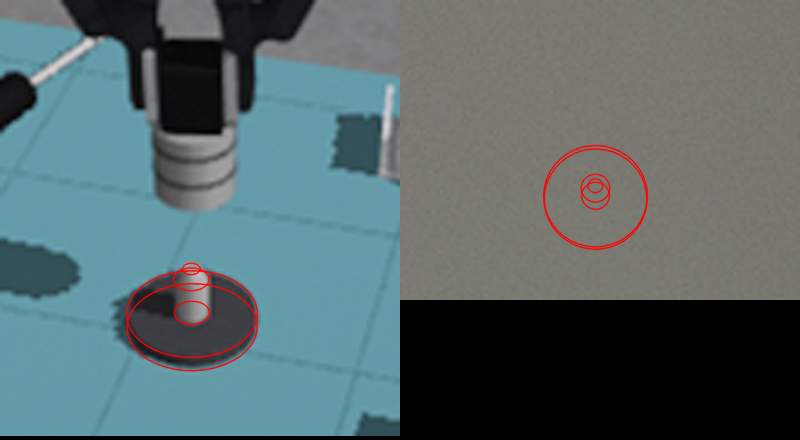

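Run:
```python
from fit import *
s=read_state();tp=s["tool_pos"];yaw=Rn.from_quat(s["orientation"]).as_euler("xyz")
print(tp)
# mask: bell light pixels : fit mouth xy with z known
b=(285,195,60,40)
I=cv2.imread("pics/scene3.png").astype(np.float32)[b[1]:b[1]+b[3],b[0]:b[0]+b[2]]
sat=I[:,:,0]-I[:,:,2]; T=np.clip((25-sat)/12,0,1)
cv2.imwrite("pics/T3.png",np.uint8(255*cv2.resize(T,None,fx=8,fy=8,interpolation=0)))
mz=tp[2]-.040
def cost(p):
    X=np.vstack([ring(.018,0),ring(.018,.036),sq(.013,.036),sq(.013,.07)])+[p[0],p[1],mz]
    m=soft("scene",X,b); w=np.ones_like(T); w[:10]=0
    return (w*(m-T)**2).sum()
r=gridfit(cost,(tp[0],tp[1]),(.003,.003));print(r.x,r.fun,r.x-tp[:2])
c=[(coupler(),Rn.from_euler("z",.2).as_matrix(),(r.x[0],r.x[1],mz))]
zoom("scene","3",(270,170,90,90),c,"z3c",500)
```

```text
[0.53068155 0.02266276 0.1140393 ]
[0.52829855 0.02077467] 11.196144104003906 [-0.002383   -0.00188809]
```

View pics/z3c.png

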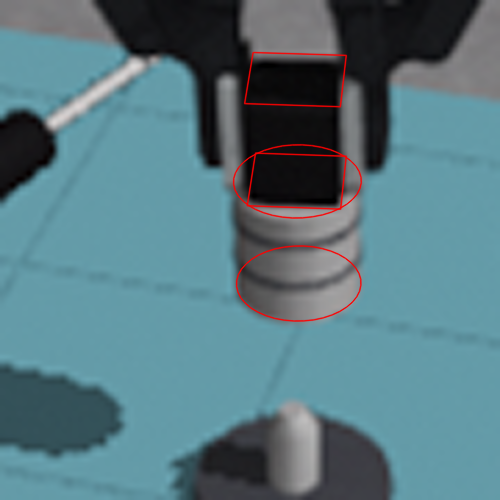

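step_arm --plan "-0.8 -0.2 1 0 -1; -0.8 -0.2 3 0 -1; -0.8 -0.2 3 0 -1"

```text
time_s: 7.4
tool_pos: [0.538, 0.0237, 0.081]
orientation: [-0.099, 0.995, 0.012, -0.004]
wrist_force: [-0.3, 0.8, -1.6]
grip_width: 0.0251
```

```bash
python3 go.py .539 .022 .048
```

```text
t 7.40 pos [0.538  0.0237 0.081 ] yaw -2.944 tilt 1.39 w 0.0251 F [-0.3  0.8 -1.6] -> shift cm [-0.08 -0.27  3.29] roll 0.0
q [-0.123  0.334 -0.272  0.978  0.021 -0.321] toolz [-0.0097  0.0222 -0.9997]
```

step_arm --plan "0 -0.2 0.6 0 -1; 0 -0.2 1.2 0 -1; 0 -0.2 1.5 0 -1; 0 -0.2 1.5 0 -1"

```text
time_s: 7.73
tool_pos: [0.5392, 0.021, 0.0687]
orientation: [-0.098, 0.995, 0.011, -0.002]
wrist_force: [0.3, -0.2, -1.5]
grip_width: 0.0253
```

```bash
python3 go.py .539 .022 .048
```

```text
t 7.73 pos [0.5392 0.021  0.0687] yaw -2.945 tilt 1.30 w 0.0253 F [ 0.3 -0.2 -1.5] -> shift cm [-0.01  0.05  2.07] roll 0.0
q [-0.128  0.345 -0.29   0.945  0.021 -0.325] toolz [-0.0064  0.0218 -0.9997]
```

step_arm --plan "0 0 0.6 0 -1; 0 0 1.1 0 -1; 0 0 1.6 0 -1; 0 0 1.9 0 -1; 0 0 1.9 0 -1"

```text
time_s: 8.15
tool_pos: [0.5388, 0.0212, 0.0494]
orientation: [-0.098, 0.995, 0.011, -0.002]
wrist_force: [-0.3, 0.7, -1.3]
grip_width: 0.0252
```

```bash
python3 go.py .539 .022 .048
```

```text
t 8.15 pos [0.5388 0.0212 0.0494] yaw -2.946 tilt 1.31 w 0.0252 F [-0.3  0.7 -1.3] -> shift cm [-0.03  0.07  0.14] roll 0.0
q [-0.128  0.363 -0.319  0.899  0.021 -0.324] toolz [-0.007   0.0218 -0.9997]
```

step_arm --plan "0 0 0.15 0 -1; 0 0 0.15 0 -1; 0 0 0.25 0 -1; 0 0 0.25 0 -1"

```text
time_s: 8.48
tool_pos: [0.5394, 0.0212, 0.0482]
orientation: [-0.098, 0.995, 0.011, -0.001]
wrist_force: [-0.5, 0.6, 2.4]
grip_width: 0.0254
```

```bash
python3 go.py .539 .022 .048
```

```text
t 8.48 pos [0.5394 0.0212 0.0482] yaw -2.945 tilt 1.27 w 0.0254 F [-0.5  0.6  2.4] -> shift cm [0.03 0.09 0.02] roll 0.0
q [-0.128  0.364 -0.321  0.894  0.021 -0.324] toolz [-0.0051  0.0215 -0.9998]
```

step_arm --plan "0 0 0.15 0 -1; 0 0 0.15 0 -1; 0 0 0.15 0 -1; 0 0 0.15 0 -1"

```text
time_s: 8.82
tool_pos: [0.5397, 0.0213, 0.048]
orientation: [-0.098, 0.995, 0.011, -0.001]
wrist_force: [-4.7, 0.6, 17.8]
grip_width: 0.025
```

```bash
python3 go.py .539 .022 .048
python3 - <<'E'
from ov import *
cv2.imwrite("pics/scene4.png",capture("scene")[:,:,::-1])
zoom("scene","4",(280,190,90,90),[],"z4c",500)
E
```

```text
t 8.82 pos [0.5397 0.0213 0.048 ] yaw -2.945 tilt 1.24 w 0.0250 F [-4.7  0.6 17.8] -> shift cm [0.06 0.08 0.  ] roll 0.0
q [-0.127  0.364 -0.322  0.891  0.021 -0.324] toolz [-0.0035  0.0213 -0.9998]
```

View pics/z4c.png

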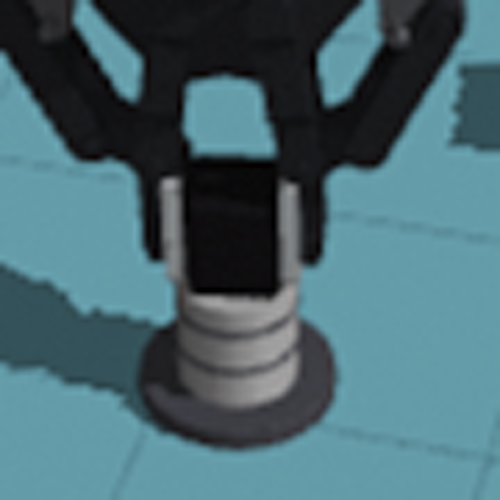

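The scene picture shows the bell seated flat on the gauge disc around zoom (240,390). The TCP is at 0.048 m, which puts the mouth at 8 mm, and the push is 17.8 N, so the bore check is done. I'm lifting off.

step_arm --plan "0 0 -2 0 -1; 0 0 -5 0 -1; 0 0 -8 0 -1; 0 0 -10 0 -1; 0 0 -10 0 -1"

```text
time_s: 9.28
tool_pos: [0.5418, 0.0188, 0.1506]
orientation: [-0.098, 0.995, 0.01, 0.002]
wrist_force: [0.1, -0.2, -0.8]
grip_width: 0.0252
```

```bash
python3 go.py .539 .022 .148
python3 - <<'E'
import numpy as np
from scipy.optimize import least_squares
from scipy.spatial.transform import Rotation as Rn
D=[eval(l) for l in open("log.txt")]
D.append([-1.38359588,.259193909,.0207548508,1.3336908,-3.37e-5,1.41817981,.18324756,-.51827698,.23066251,.985600025,.169092124,-2.8e-5,-6.66e-4])
D=np.array(D);q=D[:,:6];pos=D[:,6:9];R=Rn.from_quat(D[:,9:]).as_matrix()
# wrist: TCP - Lt*toolz ; tool z known
def res(p):
    h,a,L1,be,L2,ga,Lt,ly=p
    W=pos-Lt*R[:,:,2]
    c,s=np.cos(q[:,0]),np.sin(q[:,0])
    X=W[:,0]*c+W[:,1]*s;Y=-W[:,0]*s+W[:,1]*c
    e1=be+q[:,1]; e2=ga+q[:,1]-q[:,2]
    return np.r_[X-(a+L1*np.sin(e1)+L2*np.cos(e2)),W[:,2]-(h+L1*np.cos(e1)-L2*np.sin(e2)),Y-ly]
best=None
for be in(-.5,0,.5):
  for ga in(-.5,0,.5):
    r=least_squares(res,[.2,0,.4,be,.4,ga,.2,.09],x_scale=.1)
    if best is None or r.cost<best.cost: best=r
print(len(D),np.round(best.x,4),best.cost)
# axis pitch checks
c,s=np.cos(q[:,0]),np.sin(q[:,0]); tz=R[:,:,2]
rad=tz[:,0]*c+tz[:,1]*s; print(np.c_[np.pi/2-(q[:,1]-q[:,2]+q[:,3]),np.arctan2(rad,-tz[:,2]),q[:,4],-tz[:,0]*s+tz[:,1]*c].round(4))
E
```

```text
t 9.28 pos [0.5418 0.0188 0.1506] yaw -2.945 tilt 1.19 w 0.0252 F [ 0.1 -0.2 -0.8] -> shift cm [0.21 0.36 0.26] roll 0.0
q [-0.132  0.281 -0.157  1.134  0.021 -0.328] toolz [ 0.0013  0.0207 -0.9998]
14 [ 6.990e-02 -3.000e-04  5.754e-01  5.300e-03  3.986e-01 -7.790e-02
  3.310e-01  8.290e-02] 7.97882145175658e-07
[[ 0.0012  0.0012  0.022   0.022 ]
 [ 0.0009  0.0009  0.022   0.022 ]
 [-0.0048 -0.0048  0.022   0.022 ]
 [ 0.0023  0.0023  0.0221  0.0221]
 [ 0.0083  0.0083  0.0224  0.0224]
 [-0.0093 -0.0093  0.0209  0.0209]
 [-0.009  -0.009   0.021   0.021 ]
 [-0.0124 -0.0124  0.0209  0.0209]
 [-0.0092 -0.0092  0.0208  0.0208]
 [-0.0097 -0.0097  0.0207  0.0207]
 [-0.0078 -0.0078  0.0207  0.0207]
 [-0.0062 -0.0062  0.0207  0.0207]
 [-0.0015 -0.0015  0.0207  0.0207]
 [-0.0013 -0.0013 -0.     -0.    ]]
```

```bash
python3 go.py .451 .232 .33 -2.83
```

```text
t 9.28 pos [0.5418 0.0188 0.1506] yaw -2.945 tilt 1.19 w 0.0252 F [ 0.1 -0.2 -0.8] -> shift cm [  4.66  23.03 -17.51] roll -6.6
q [-0.132  0.281 -0.157  1.134  0.021 -0.328] toolz [ 0.0013  0.0207 -0.9998]
```

step_arm --plan "4.6 22.8 -17.5 -6.6 -1; 4.6 22.8 -17.5 -6.6 -1; 4.6 22.8 -17.5 -6.6 -1; 4.6 22.8 -17.5 -6.6 -1; 4.6 22.8 -17.5 -6.6 -1"

```text
time_s: 9.7
tool_pos: [0.4754, 0.1711, 0.2757]
orientation: [-0.155, 0.988, 0.011, -0.001]
wrist_force: [1.3, -0.2, -0.8]
grip_width: 0.0254
```

```bash
python3 go.py .451 .232 .42 -2.83
```

```text
t 9.70 pos [0.4754 0.1711 0.2757] yaw -2.831 tilt 1.29 w 0.0254 F [ 1.3 -0.2 -0.8] -> shift cm [  0.45   6.87 -14.27] roll -0.0
q [ 0.166  0.172  0.019  1.421  0.022 -0.145] toolz [-0.0062  0.0216 -0.9997]
```

step_arm --plan "0.4 6.5 -14.3 0 -1; 0.4 6.5 -14.3 0 -1; 0.4 6.5 -14.3 0 -1; 0.4 6.5 -14.3 0 -1; 0.4 6.5 -14.3 0 -1"

```text
time_s: 10.12
tool_pos: [0.4533, 0.2295, 0.4247]
orientation: [-0.156, 0.988, 0.012, 0.003]
wrist_force: [0.8, 0.1, -0.7]
grip_width: 0.0251
```

```bash
python3 go.py .451 .232 .5 -2.83
```

```text
t 10.12 pos [0.4533 0.2295 0.4247] yaw -2.828 tilt 1.41 w 0.0251 F [ 0.8  0.1 -0.7] -> shift cm [ 0.07  0.48 -7.52] roll 0.1
q [ 0.29   0.199  0.432  1.795  0.023 -0.023] toolz [ 0.0017  0.0245 -0.9997]
```

Now I'll push up past the q4 limit, to learn whether the tool tilts outward.

step_arm --plan "0 0.4 -6 0 -1; 0 0.4 -9 0 -1; 0 0.4 -12 0 -1; 0 0.4 -12 0 -1"

```text
time_s: 10.45
tool_pos: [0.4447, 0.2253, 0.4943]
orientation: [-0.155, 0.988, 0.015, 0.022]
wrist_force: [-0.3, -0.2, -1.7]
grip_width: 0.0247
```

```bash
python3 go.py .451 .232 .5 -2.83
```

```text
t 10.45 pos [0.4447 0.2253 0.4943] yaw -2.831 tilt 3.03 w 0.0247 F [-0.3 -0.2 -1.7] -> shift cm [-0.83  0.45 -0.52] roll -0.1
q [ 0.286  0.208  0.632  1.948  0.024 -0.024] toolz [ 0.0387  0.0361 -0.9986]
```

step_arm --plan "0 0 -20 0 -1; 0 0 -20 0 -1; 0 0 -20 0 -1; 0 0 -20 0 -1; 0 0 -20 0 -1"

```text
time_s: 10.87
tool_pos: [0.423, 0.214, 0.5165]
orientation: [-0.154, 0.987, 0.018, 0.043]
wrist_force: [-0.4, 0.4, -1.1]
grip_width: 0.0251
```

```bash
python3 go.py .451 .232 .5 -2.83
```

```text
t 10.87 pos [0.423  0.214  0.5165] yaw -2.832 tilt 5.36 w 0.0251 F [-0.4  0.4 -1.1] -> shift cm [-3.05  0.81  1.95] roll -0.1
q [ 0.275  0.15   0.617  1.948  0.025 -0.034] toolz [ 0.0797  0.0488 -0.9956]
```

step_arm --plan "-10 0 -18 0 -1; -10 0 -18 0 -1; -10 0 -18 0 -1; -10 0 -18 0 -1; -10 0 -18 0 -1"

```text
time_s: 11.28
tool_pos: [0.4623, 0.2224, 0.5279]
orientation: [-0.154, 0.986, 0.021, 0.065]
wrist_force: [-0.8, 0.0, -1.0]
grip_width: 0.0247
```

```bash
python3 go.py .451 .232 .5 -2.83
```

```text
t 11.28 pos [0.4623 0.2224 0.5279] yaw -2.833 tilt 7.88 w 0.0247 F [-0.8  0.  -1. ] -> shift cm [1.16 1.2  2.69] roll -0.2
q [ 0.269  0.204  0.716  1.948  0.027 -0.039] toolz [ 0.1223  0.062  -0.9906]
```

step_arm --plan "-4 0 -20 0 -1; -4 0 -20 0 -1"

```text
time_s: 11.45
tool_pos: [0.4572, 0.2188, 0.5491]
orientation: [-0.153, 0.984, 0.024, 0.088]
wrist_force: [-0.8, -0.2, -0.4]
grip_width: 0.0252
```

```bash
python3 go.py .451 .232 .5 -2.83
```

```text
t 11.45 pos [0.4572 0.2188 0.5491] yaw -2.834 tilt 10.53 w 0.0252 F [-0.8 -0.2 -0.4] -> shift cm [1.08 1.35 4.82] roll -0.2
q [ 0.263  0.18   0.739  1.948  0.029 -0.043] toolz [ 0.1666  0.0753 -0.9831]
```

step_arm --plan "-4 3 -20 0 -1; -4 3 -20 0 -1"

```text
time_s: 11.62
tool_pos: [0.4463, 0.2253, 0.5701]
orientation: [-0.153, 0.982, 0.028, 0.111]
wrist_force: [-0.0, 0.8, 0.1]
grip_width: 0.0252
```

step_arm --plan "-4 3 -20 0 -1; -4 3 -20 0 -1"

```text
time_s: 11.78
tool_pos: [0.4346, 0.2316, 0.589]
orientation: [-0.152, 0.979, 0.032, 0.132]
wrist_force: [-0.6, 0.4, -1.8]
grip_width: 0.0251
```

```bash
python3 go.py .451 .232 .5 -2.83
```

```text
t 11.78 pos [0.4346 0.2316 0.589 ] yaw -2.836 tilt 15.59 w 0.0251 F [-0.6  0.4 -1.8] -> shift cm [ 0.87 -0.66  8.99] roll -0.3
q [ 3.050e-01  1.340e-01  7.830e-01  1.948e+00  2.300e-02 -1.000e-03] toolz [ 0.2484  0.1025 -0.9632]
```

step_arm --plan "-5 1 -20 0 -1; -5 1 -20 0 -1"

```text
time_s: 11.95
tool_pos: [0.4274, 0.2307, 0.6076]
orientation: [-0.152, 0.976, 0.035, 0.152]
wrist_force: [-1.0, -0.3, -0.3]
grip_width: 0.025
```

step_arm --plan "-5 1 -20 0 -1; -5 1 -20 0 -1"

```text
time_s: 12.12
tool_pos: [0.4184, 0.2292, 0.6261]
orientation: [-0.151, 0.973, 0.039, 0.172]
wrist_force: [-0.4, -0.2, -0.4]
grip_width: 0.0249
```

```bash
python3 go.py .451 .232 .5 -2.83
```

```text
t 12.12 pos [0.4184 0.2292 0.6261] yaw -2.838 tilt 20.37 w 0.0249 F [-0.4 -0.2 -0.4] -> shift cm [ 1.38 -1.04 12.91] roll -0.5
q [0.311 0.092 0.824 1.948 0.023 0.007] toolz [ 0.3237  0.128  -0.9375]
```

step_arm --plan "-5 1 -20 0 -1; -5 1 -20 0 -1; -5 1 -20 0 -1"

```text
time_s: 12.37
tool_pos: [0.4028, 0.2269, 0.6463]
orientation: [-0.15, 0.968, 0.043, 0.194]
wrist_force: [-0.1, 0.1, -1.1]
grip_width: 0.025
```

```bash
python3 go.py .451 .232 .5 -2.83
```

```text
t 12.37 pos [0.4028 0.2269 0.6463] yaw -2.840 tilt 22.94 w 0.0250 F [-0.1  0.1 -1.1] -> shift cm [ 1.31 -1.36 15.3 ] roll -0.6
q [0.317 0.061 0.838 1.948 0.021 0.014] toolz [ 0.3632  0.1415 -0.9209]
```

```bash
cat > nip.py <<'E'
from h import *
R0=Rn.from_quat([-0.098,.995,.011,-.001]).as_matrix()
O=R0.T@np.array([-.001,0,-.040])
N=np.array([.569,-.1595,.05]); nyaw=np.pi+.31
n=np.array([np.sin(.4)*np.cos(nyaw),np.sin(.4)*np.sin(nyaw),np.cos(.4)])
def info(zn=None,world=None,latx=0,laty=0):
    s=read_state();R=Rn.from_quat(s["orientation"]).as_matrix();p=s["tool_pos"]
    m=p+R@O; ax=R@R0.T@[0,0,1]
    d=m-N; ey=np.array([-np.sin(nyaw),np.cos(nyaw),0]); ex=np.cross(ey,n)
    print("t %.2f F %s (along n %.1f) w %.4f"%(s["time_s"],np.round(s["wrist_force"],1),s["wrist_force"]@n,s["grip_width"]),"tcp",np.round(p,4),"q",np.round(s["q"],3))
    print("mouth in nipple frame mm",np.round(1000*np.array([d@ex,d@ey,d@n]),1),"axis err rad x,y",np.round([ax@ex,ax@ey],3))
    if zn is not None:
        tgt=N+zn*n+latx*ex+laty*ey
    if world is not None: tgt=np.array(world)+R@O
    if zn is not None or world is not None: print("shift cm",np.round(100*R.T@(tgt-m),2), "tcp target",np.round(tgt-R@O,4))
    open("log.txt","a").write(repr([float(v) for v in list(s["q"])+list(s["tool_pos"])+list(s["orientation"])])+"\n")
if __name__=="__main__":
    import sys
    a=[float(x) for x in sys.argv[1:]]
    info(zn=a[0]) if len(a)==1 else info(world=a)
E
python3 nip.py .06; python3 nip.py .42 .2 .45
```

```text
t 12.37 F [-0.1  0.1 -1.1] (along n -1.0) w 0.0250 tcp [0.4028 0.2269 0.6463] q [0.317 0.061 0.838 1.948 0.021 0.014]
mouth in nipple frame mm [-193.9 -418.9  525. ] axis err rad x,y [-0.001  0.002]
shift cm [ 19.06 -43.14  45.48] tcp target [ 0.5329 -0.1714  0.1425]
t 12.37 F [-0.1  0.1 -1.1] (along n -1.0) w 0.0250 tcp [0.4028 0.2269 0.6463] q [0.317 0.061 0.838 1.948 0.021 0.014]
mouth in nipple frame mm [-193.9 -418.9  525. ] axis err rad x,y [-0.001  0.002]
shift cm [ 6.85 -3.58 18.32] tcp target [0.42 0.2  0.45]
```

step_arm --plan "6.8 -3.6 18.3 0 -1; 6.8 -3.6 18.3 0 -1; 6.8 -3.6 18.3 0 -1; 6.8 -3.6 18.3 0 -1; 6.8 -3.6 18.3 0 -1"

```text
time_s: 12.78
tool_pos: [0.4196, 0.2005, 0.453]
orientation: [-0.15, 0.969, 0.043, 0.192]
wrist_force: [1.6, 0.2, -0.0]
grip_width: 0.0256
```

```bash
python3 nip.py .47 -.02 .28
```

```text
t 12.78 F [ 1.6  0.2 -0. ] (along n -0.7) w 0.0256 tcp [0.4196 0.2005 0.453 ] q [ 0.229 -0.139  0.072  1.389  0.055 -0.067]
mouth in nipple frame mm [-125.9 -388.7  343.8] axis err rad x,y [-0.005  0.002]
shift cm [  8.28 -22.95  14.67] tcp target [ 0.47 -0.02  0.28]
```

step_arm --plan "8.3 -23 14.7 0 -1; 8.3 -23 14.7 0 -1; 8.3 -23 14.7 0 -1; 8.3 -23 14.7 0 -1; 8.3 -23 14.7 0 -1"

```text
time_s: 13.2
tool_pos: [0.4567, 0.0383, 0.3276]
orientation: [-0.15, 0.969, 0.043, 0.193]
wrist_force: [0.3, 0.6, -0.5]
grip_width: 0.0251
```

```bash
python3 nip.py .50 -.13 .19
```

```text
t 13.20 F [ 0.3  0.6 -0.5] (along n -0.6) w 0.0251 tcp [0.4567 0.0383 0.3276] q [-0.25  -0.158 -0.255  1.146  0.227 -0.52 ]
mouth in nipple frame mm [ -64.  -222.9  233.8] axis err rad x,y [-0.004  0.002]
shift cm [  6.11 -17.68  11.88] tcp target [ 0.5  -0.13  0.19]
```

step_arm --plan "6.1 -17.7 10 0 -1; 6.1 -17.7 10 0 -1; 6.1 -17.7 10 0 -1; 6.1 -17.7 10 0 -1; 6.1 -17.7 10 0 -1"

```text
time_s: 13.62
tool_pos: [0.4927, -0.13, 0.2096]
orientation: [-0.15, 0.969, 0.043, 0.192]
wrist_force: [0.7, 0.4, -0.5]
grip_width: 0.0252
```

```bash
python3 nip.py .058
```

```text
t 13.62 F [ 0.7  0.4 -0.5] (along n -0.8) w 0.0252 tcp [ 0.4927 -0.13    0.2096] q [-0.616  0.024 -0.385  0.935  0.328 -0.885]
mouth in nipple frame mm [ -2.4 -51.7 131.8] axis err rad x,y [-0.004  0.002]
shift cm [ 0.17 -5.34  7.26] tcp target [ 0.5338 -0.1711  0.1407]
```

step_arm --plan "0.1 -5.2 3 0 -1; 0.1 -5.2 6 0 -1; 0.1 -5.2 7 0 -1; 0.1 -5.2 7 0 -1"

```text
time_s: 13.95
tool_pos: [0.5324, -0.1681, 0.1406]
orientation: [-0.149, 0.969, 0.045, 0.19]
wrist_force: [0.4, 0.2, -1.6]
grip_width: 0.0251
```

```bash
python3 - <<'E'
from ov import *
for c in P: cv2.imwrite(f"pics/{c}5.png",capture(c)[:,:,::-1])
zoom("scene","5",(165,150,100,110),[],"z5s",400); zoom("top","5",(370,140,120,90),[],"z5t",400)
a,b=cv2.imread('pics/z5s.png'),cv2.imread('pics/z5t.png')
h=440;cv2.imwrite('pics/z5.png',np.hstack([np.pad(i,((0,h-i.shape[0]),(0,0),(0,0))) for i in(a,b)]))
E
python3 nip.py .044
```

```text
t 14.05 F [ 0.3  0.2 -1.8] (along n -1.8) w 0.0252 tcp [ 0.5331 -0.1678  0.1444] q [-0.632  0.162 -0.404  0.785  0.332 -0.903]
mouth in nipple frame mm [-1.7 -3.4 61.3] axis err rad x,y [-0.005  0.003]
shift cm [ 0.16 -0.38  1.72] tcp target [ 0.539  -0.1695  0.1278]
```

View pics/z5.png

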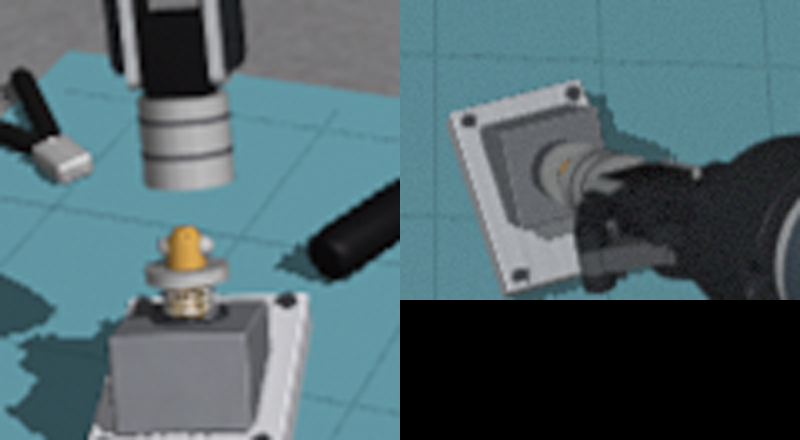

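Run:
```python
from ov import *
import nip
s=read_state();R=Rn.from_quat(s["orientation"]).as_matrix();m=s["tool_pos"]+R@nip.O;Rc=R@nip.R0.T@Rn.from_euler("z",.2).as_matrix()
it=[(coupler()[:2],Rc,m),(nipple()[2:],nR(nip.nyaw),nip.N)]
zoom("scene","5",(190,165,50,55),it,"z5s",390); zoom("top","5",(395,160,50,45),it,"z5t",390)
a,b=cv2.imread('pics/z5s.png'),cv2.imread('pics/z5t.png')
h=440;cv2.imwrite('pics/z5b.png',np.hstack([np.pad(i,((0,h-i.shape[0]),(0,0),(0,0))) for i in(a,b)]))
```

```text
(no output)
```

View pics/z5b.png

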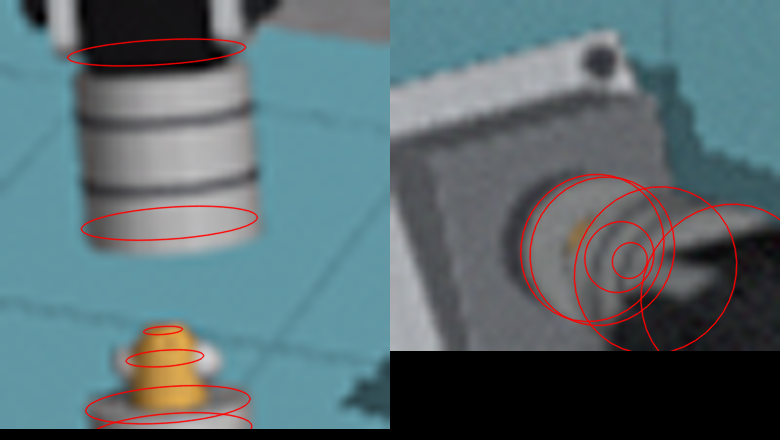

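step_arm --plan "0.2 -0.3 0.5 0 -1; 0.25 -0.35 1.2 0 -1; 0.25 -0.35 1.7 0 -1; 0.25 -0.35 1.7 0 -1"

```text
time_s: 14.38
tool_pos: [0.5384, -0.1693, 0.1276]
orientation: [-0.15, 0.969, 0.043, 0.192]
wrist_force: [-0.3, -0.4, -1.8]
grip_width: 0.0254
```

```bash
python3 - <<'E'
from ov import *
for c in P: cv2.imwrite(f"pics/{c}6.png",capture(c)[:,:,::-1])
import nip
s=read_state();R=Rn.from_quat(s["orientation"]).as_matrix();m=s["tool_pos"]+R@nip.O;Rc=R@nip.R0.T@Rn.from_euler("z",.2).as_matrix()
it=[(coupler()[:1],Rc,m),(nipple()[2:],nR(nip.nyaw),nip.N)]
zoom("scene","6",(190,165,50,70),it,"z5s",390); zoom("top","6",(395,160,50,45),[],"z5t",390)
a,b=cv2.imread('pics/z5s.png'),cv2.imread('pics/z5t.png')
h=590;cv2.imwrite('pics/z6.png',np.hstack([np.pad(i,((0,h-i.shape[0]),(0,0),(0,0))) for i in(a,b)]))
E
python3 nip.py .034
```

```text
t 14.48 F [-1.  -0.3 -0.7] (along n -0.2) w 0.0250 tcp [ 0.5385 -0.1695  0.1282] q [-0.629  0.184 -0.423  0.742  0.331 -0.899]
mouth in nipple frame mm [ 0.2 -0.  44.6] axis err rad x,y [-0.004  0.002]
shift cm [-0.03 -0.03  1.06] tcp target [ 0.5426 -0.1682  0.1186]
```

View pics/z6.png

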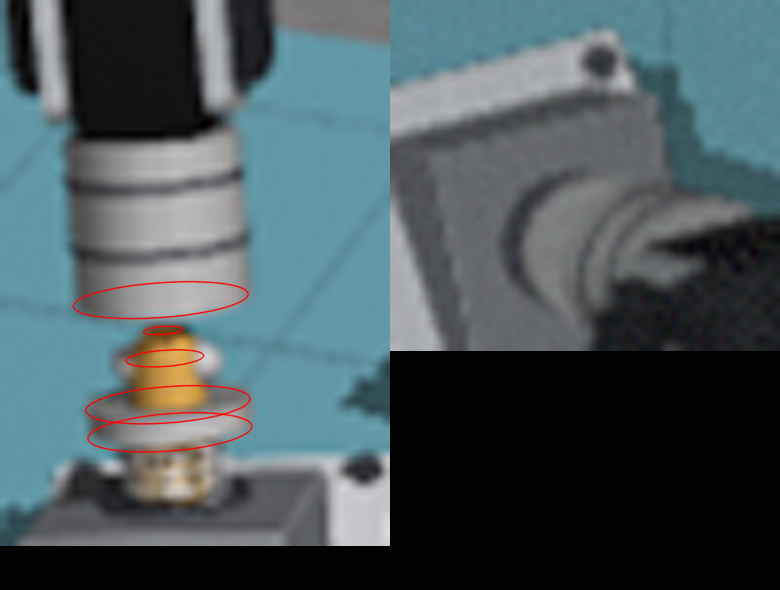

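The scene shows the coupler's mouth centred at about zoom (163,300), right over the nipple tip at (166,328), with the two axes parallel. I'm advancing along the axis.

step_arm --plan "0 0 0.4 0 -1; 0 0 0.8 0 -1; 0 0 1.1 0 -1; 0 0 1.1 0 -1"

```text
time_s: 14.82
tool_pos: [0.5424, -0.168, 0.1172]
orientation: [-0.15, 0.969, 0.043, 0.192]
wrist_force: [-0.1, 0.3, -0.6]
grip_width: 0.0252
```

```bash
python3 nip.py .028
```

```text
t 14.82 F [-0.1  0.3 -0.6] (along n -0.5) w 0.0252 tcp [ 0.5424 -0.168   0.1172] q [-0.621  0.199 -0.435  0.713  0.33  -0.891]
mouth in nipple frame mm [ 0.7 -0.3 32.7] axis err rad x,y [-0.005  0.003]
shift cm [-0.07 -0.04  0.47] tcp target [ 0.5449 -0.1675  0.1131]
```

step_arm --plan "0 0 0.3 0 -1; 0 0 0.6 0 -1; 0 0 0.6 0 -1"

```text
time_s: 15.07
tool_pos: [0.5448, -0.1675, 0.112]
orientation: [-0.15, 0.969, 0.043, 0.192]
wrist_force: [0.7, -0.9, -2.1]
grip_width: 0.025
```

```bash
python3 nip.py .022
```

```text
t 15.07 F [ 0.7 -0.9 -2.1] (along n -2.1) w 0.0250 tcp [ 0.5448 -0.1675  0.112 ] q [-0.617  0.207 -0.44   0.698  0.329 -0.887]
mouth in nipple frame mm [ 0.5 -0.1 27.1] axis err rad x,y [-0.004  0.002]
shift cm [-0.05 -0.02  0.51] tcp target [ 0.5471 -0.1668  0.1076]
```

step_arm --plan "0 0 0.3 0 -1; 0 0 0.6 0 -1; 0 0 0.6 0 -1"

```text
time_s: 15.32
tool_pos: [0.5471, -0.1667, 0.1065]
orientation: [-0.15, 0.969, 0.043, 0.192]
wrist_force: [2.2, -1.2, -1.3]
grip_width: 0.0251
```

```bash
python3 nip.py .014
```

```text
t 15.32 F [ 2.2 -1.2 -1.3] (along n -1.9) w 0.0251 tcp [ 0.5471 -0.1667  0.1065] q [-0.613  0.215 -0.446  0.682  0.328 -0.883]
mouth in nipple frame mm [ 0.4 -0.1 21. ] axis err rad x,y [-0.004  0.002]
shift cm [-0.04 -0.02  0.7 ] tcp target [ 0.5501 -0.1658  0.1002]
```

step_arm --plan "0 0 0.2 0 -1; 0 0 0.4 0 -1; 0 0 0.4 0 -1"

```text
time_s: 15.57
tool_pos: [0.5486, -0.1663, 0.1033]
orientation: [-0.15, 0.969, 0.042, 0.193]
wrist_force: [-3.0, -1.6, 6.1]
grip_width: 0.0253
```

```bash
python3 nip.py .014
python3 - <<'E'
from ov import *
for c in P: cv2.imwrite(f"pics/{c}7.png",capture(c)[:,:,::-1])
zoom("scene","7",(180,170,60,75),[],"z5s",390); zoom("top","7",(385,155,60,50),[],"z5t",390)
a,b=cv2.imread('pics/z5s.png'),cv2.imread('pics/z5t.png')
h=590;cv2.imwrite('pics/z7.png',np.hstack([np.pad(i,((0,h-i.shape[0]),(0,0),(0,0))) for i in(a,b)]))
E
```

```text
t 15.57 F [-3.  -1.6  6.1] (along n 6.9) w 0.0253 tcp [ 0.5486 -0.1663  0.1033] q [-0.611  0.219 -0.45   0.673  0.327 -0.88 ]
mouth in nipple frame mm [ 0.2 -0.  17.5] axis err rad x,y [-0.004  0.001]
shift cm [-0.02 -0.01  0.35] tcp target [ 0.55   -0.1658  0.1002]
```

View pics/z7.png

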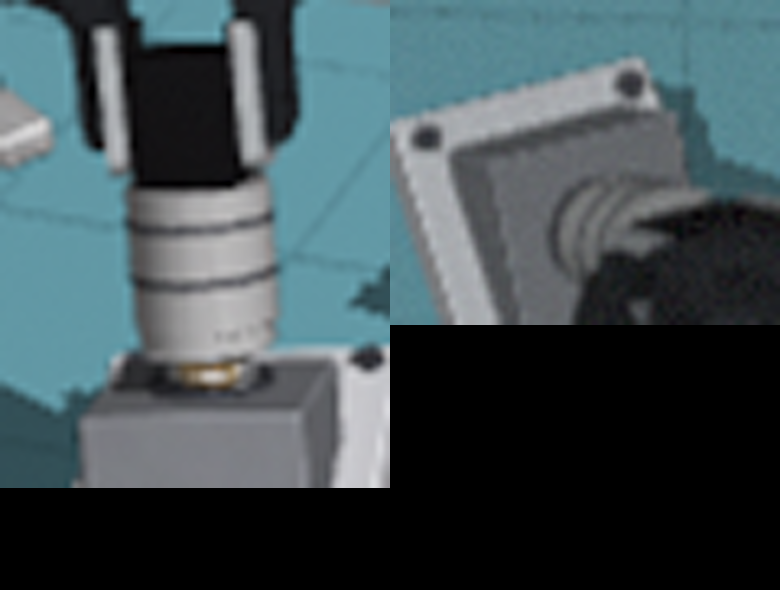

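step_arm --plan "0 0 0.2 0 -1; 0 0 0.3 0 -1; 0 0 0.3 0 -1"

```text
time_s: 15.92
tool_pos: [0.5496, -0.166, 0.1008]
orientation: [-0.15, 0.969, 0.042, 0.193]
wrist_force: [-3.4, -2.2, 7.5]
grip_width: 0.025
```

```bash
python3 nip.py .012
```

```text
t 15.92 F [-3.4 -2.2  7.5] (along n 8.4) w 0.0250 tcp [ 0.5496 -0.166   0.1008] q [-0.609  0.223 -0.452  0.665  0.327 -0.878]
mouth in nipple frame mm [ 0.2  0.  14.7] axis err rad x,y [-0.004  0.001]
shift cm [-0.02 -0.    0.27] tcp target [ 0.5508 -0.1656  0.0983]
```

step_arm --plan "0 0 0.15 0 -1; 0 0 0.3 0 -1; 0 0 0.3 0 -1"

```text
time_s: 16.17
tool_pos: [0.5507, -0.1657, 0.0982]
orientation: [-0.15, 0.969, 0.042, 0.193]
wrist_force: [-4.6, -2.7, 9.2]
grip_width: 0.0248
```

```bash
python3 nip.py .010
```

```text
t 16.17 F [-4.6 -2.7  9.2] (along n 10.5) w 0.0248 tcp [ 0.5507 -0.1657  0.0982] q [-0.607  0.227 -0.455  0.658  0.326 -0.876]
mouth in nipple frame mm [ 0.1  0.1 11.9] axis err rad x,y [-0.004  0.001]
shift cm [-0.01  0.    0.19] tcp target [ 0.5515 -0.1653  0.0965]
```

step_arm --plan "0 0 0 0 -1; 0 0 0 0 -1; 0 0 0 0 -1; 0 0 0 0 -1; 0 0 0 0 -1"

```text
time_s: 16.58
tool_pos: [0.5506, -0.1657, 0.0984]
orientation: [-0.15, 0.969, 0.042, 0.193]
wrist_force: [-5.1, -2.0, 8.9]
grip_width: 0.0249
```

```bash
python3 nip.py .010
python3 - <<'E'
from ov import *
for c in P: cv2.imwrite(f"pics/{c}8.png",capture(c)[:,:,::-1])
zoom("scene","8",(180,170,60,75),[],"z5s",390)
b=cv2.resize(cv2.imread("pics/scene8.png"),None,fx=.62,fy=.62,interpolation=cv2.INTER_AREA); a=cv2.imread('pics/z5s.png')
h=590;cv2.imwrite('pics/z8.png',np.hstack([np.pad(i,((0,h-i.shape[0]),(0,0),(0,0))) for i in(a,b)]))
for nm in("coupler","slim_coupler"): print(find_in("scene",nm)[:3])
E
```

```text
t 16.58 F [-5.1 -2.   8.9] (along n 10.3) w 0.0249 tcp [ 0.5506 -0.1657  0.0984] q [-0.607  0.226 -0.455  0.658  0.326 -0.876]
mouth in nipple frame mm [ 0.1  0.1 12.1] axis err rad x,y [-0.004  0.   ]
shift cm [-0.01  0.    0.21] tcp target [ 0.5515 -0.1653  0.0965]
[{'box': [450.8, 246.2, 481.7, 295.6], 'score': 0.89}, {'box': [412.7, 189.7, 438.2, 231.5], 'score': 0.82}, {'box': [199.2, 178.8, 223.6, 224.7], 'score': 0.7}]
[{'box': [405.6, 264.8, 424.6, 304.2], 'score': 0.91}]
```

View pics/z8.png

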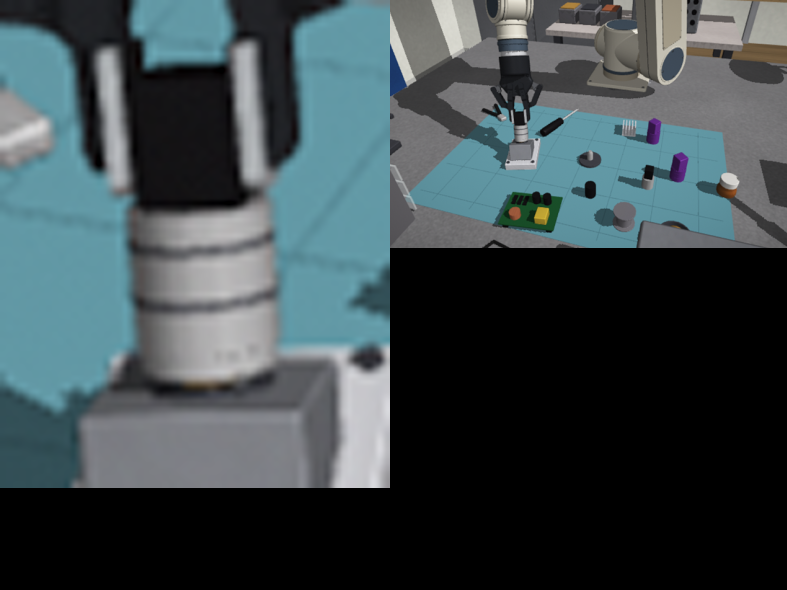

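The bell is down with its mouth just above the block face, at zoom (205,380), and only a sliver of nipple shows below it. Push and position are steady. The slim coupler at scene (415,285) and the purple look-alikes haven't moved, so I'm handing in.

```bash
python3 -c "
from station import *
print(hand_in())"
```

```text
the job is handed in; nothing more can be done
None
```

The larger coupler is pressed onto the tilted nipple and still gripped, holding the collar down against its spring. I handed the job in at about 16.7 s; the hand-in reports no verdict.

- **Gauge check:** I slid the coupler down over the post until the rim touched the base. The tool height put the mouth at 8.0 mm with about 18 N of push, and the picture showed it seated flat. Then I lifted it clear.
- **Tilting the tool:** The moves offer no tilt command, so I pushed the wrist against its joint limit high in free space. That tilted the tool to the nipple's angle, within about 0.005 rad, and I then pressed the coupler down along the nipple's axis.
- **Final position:** My last reading put the mouth at nipple z ≈ 12 mm, below the 18 mm needed for the catches. That is about 10 mm of the collar's 12 mm travel.
- **Force:** The push was steady at about 10 N along the axis. Its last 2.8 mm rose at about 750 N/m, close to the 700 N/m spring.
- **Everything else:** The slimmer coupler's detection box had not moved, and the purple look-alikes looked untouched in the picture.

- **Snap not seen directly:** The catches are hidden inside the coupler, so that step is inferred from depth and force.
- **Overlay mismatch:** The camera overlays differed from the tool's own position by about 2 mm before insertion. The coupler still went on without jamming.
- **Early detour:** On the way to the first grasp the last joint hit its limit, so I gave the gripper a half turn and carried on.

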